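# Make up two stone-fixing kits

### The job

Make up the two fixing kits on the mason's bench. In the red tray, seat the steel plate whose holes fit its pins fully down on the pin block, lay the chisel along the middle of its grey strip and stand the resin tin upright in the middle of its grey disc; in the blue tray, seat the plate that fits its pins the same way and lay the rubbing stone flat, centred along its grey mark. Leave the odd plate lying on the bench and do not disturb the white pot or the mallet.

Things in the scene. Friction and masses are not known exactly. Their poses are not given: they have to be found in the camera images.
- tray_red: Red fixed tray 250 (x) x 150 (y) mm; floor top at 6 mm, rim at 14 mm. Origin: centre of underside, on the bench; z up. White pin block 24 (x) x 86 (y) mm centred on x +75 mm, y 0, top at 22 mm; two 8 mm pins on it, 62 mm apart along y, tips at 40 mm. The plate goes on it, length along y, either way round. Grey marks: chisel strip 24 x 116 mm along y at x 0, y 0; tin disc 46 mm at x -75, y 0.
- tray_blue: Blue fixed tray 250 (x) x 150 (y) mm; floor top at 6 mm, rim at 14 mm. Origin: centre of underside, on the bench; z up. White pin block 24 (x) x 86 (y) mm centred on x -60 mm, y 0, top at 22 mm; two 8 mm pins on it, 44 mm apart along y, tips at 40 mm. The plate goes on it, length along y, either way round. Grey mark for the rubbing stone: 36 x 76 mm, length along y, at x +50, y 0.
- plate_wide_c (a point): dark steel plate 36 x 90 x 10 mm lying flat, 0.2 kg, with two 14 mm through holes on its long centre line, 62 mm between hole centres (the three plates differ only in this). Point: the plate's centre, 5 mm above its underside; x across its width, y along its length, z up. 
- plate_mid_c (a point): dark steel plate 36 x 90 x 10 mm lying flat, 0.2 kg, with two 14 mm through holes on its long centre line, 44 mm between hole centres (the three plates differ only in this). Point: the plate's centre, 5 mm above its underside; x across its width, y along its length, z up. 
- plate_close_c (a point): dark steel plate 36 x 90 x 10 mm lying flat, 0.2 kg, with two 14 mm through holes on its long centre line, 26 mm between hole centres (the three plates differ only in this). Point: the plate's centre, 5 mm above its underside; x across its width, y along its length, z up. Fits neither tray: a spare that stays on the bench.
- chisel_c (a point): stone chisel lying flat, 110 mm long, 0.12 kg: square steel shank 14 x 14 mm, orange band, brass-coloured blade 24 mm wide, 30 mm long, 8 mm thick at the +y end. Point: middle of its length, on the shank, 7 mm above its underside; y along its length towards the blade, z up.
- tin_c (a point): small closed resin tin standing upright, green with a yellow lid, 40 mm across, 45 mm high, 0.07 to 0.16 kg. Point: its centre, 22.5 mm above its underside; z up.
- rubstone_c (a point): rubbing stone, block 30 x 70 x 25 mm, black lower half and terracotta-coloured upper half, 0.13 kg. Point: its centre, 12.5 mm above its underside; x across its 30 mm width, y along its 70 mm length, z up.
- pot_c (a point): bystander: open white pot, loose, 90 mm across, 85 mm high, beyond the stock. Point: its centre, half-way up.
- mallet_c (a point): bystander: short wooden mallet standing on its head, handle up, loose, 60 mm across, 115 mm high, beyond the stock. Point: on its axis, 57 mm above the bench.
Things that resemble listed ones, but are neither listed nor needed, are in the scene too. Of the things that look like the part that bears chisel_c, take the one that is farthest to the robot's right at the start.

How it is judged:
At the end, for the whole second after the job is handed in: Both fitting plates flat on their pin blocks over both pins (6 mm, 0.06 rad tilt); chisel, rubbing stone and upright tin flat on the floor at their grey marks (13 mm along each tray axis, chisel 15 mm lengthwise; 0.3 rad); 26 mm plate flat on the bench; all at rest and released (x of plate_wide_c in the frame of tray_red between 0.069 and 0.081 m and y of plate_wide_c in the frame of tray_red between -0.006 and 0.006 m and z of plate_wide_c in the frame of tray_red between 0.0245 and 0.0295 m and angle between each of plate_wide_c, plate_mid_c's own z axis and vertical below 0.06 rad and angle between the y axis of plate_wide_c and the y axis of tray_red, either way round below 0.25 rad and linear speed of each of plate_wide, chisel, tin, plate_mid, rubstone, plate_close below 0.02 m/s and x of chisel_c in the frame of tray_red between -0.013 and 0.013 m and y of chisel_c in the frame of tray_red between -0.015 and 0.015 m and z of chisel_c in the frame of tray_red between 0.008 and 0.018 m and angle between each of chisel_c, tin_c, rubstone_c's own z axis and vertical below 0.15 rad and angle between the y axis of chisel_c and the y axis of tray_red, either way round below 0.3 rad and x of tin_c in the frame of tray_red between -0.088 and -0.062 m and y of tin_c in the frame of tray_red between -0.013 and 0.013 m and z of tin_c in the frame of tray_red between 0.0235 and 0.0335 m and x of plate_mid_c in the frame of tray_blue between -0.066 and -0.054 m and y of plate_mid_c in the frame of tray_blue between -0.006 and 0.006 m and z of plate_mid_c in the frame of tray_blue between 0.0245 and 0.0295 m and angle between the y axis of plate_mid_c and the y axis of tray_blue, either way round below 0.25 rad and x of rubstone_c in the frame of tray_blue between 0.037 and 0.063 m and y of rubstone_c in the frame of tray_blue between -0.013 and 0.013 m and z of rubstone_c in the frame of tray_blue between 0.0135 and 0.0235 m and angle between the y axis of rubstone_c and the y axis of tray_blue, either way round below 0.3 rad and height (world z) of plate_close_c below 0.008 m); the robot touches nothing.
It fails at once if the pot is disturbed (moved more than 20 mm) (distance of pot_c from where it was at the start of the episode above 0.02 m).
It fails at once if the mallet is disturbed (moved more than 20 mm) (distance of mallet_c from where it was at the start of the episode above 0.02 m).
It also fails if it takes over 115 s, if anything falls off the work surface, if the arm or the gripper's body presses on something with over 40 N, if the wrist force passes 120 N, or if a joint passes its speed limit or range.

### The arm

A 6-joint arm with a two-finger parallel gripper is mounted at the origin on the work surface. World frame = base frame: x ahead of the robot, y to its left, z up, the work surface at z = 0. Lengths are in m, angles in rad, forces in N, time in s.
With the tool pointing down it reaches from about 0.3 to 0.875 m from the base axis. Payload 6.4 kg.
Tool frame: the origin (TCP) lies midway between the tips of the shut fingers; the grasp point (between the pads) lies 19 mm behind it (ctrl.pinch_z is the distance from the TCP to the grasp point, in m); z points along the fingers, y is the line along which they close (so a half turn about z gives the same grasp; the last joint's range is limited). The gripper opens to 85 mm and grips with 20 to 120 N. Pads are 22 mm wide; open, the fingers measure 114 mm over their backs; the gripper's body (76 mm by 85 mm) begins 54 mm behind the grasp point. The pads swing forward as they close: fully open they stand 13 mm farther back than shut.
Start: joints at [1.051, 0.181, 1.607, -0, 1.354, -0.206], TCP at [0.177, 0.547, 0.231] pointing down, gripper open.
Joint ranges: [-2.99, 2.99], [-0.89, 2.07], [0.3, 2.58], [-1.14, 4.28], [0, 2.63], [-3.12, 3.12]. Speed limits (rad/s): [2.57, 2.57, 3.01, 3.14, 3.14, 3.14].

### API

Orientations are given as a unit quaternion [w, x, y, z].
In Python, from bench import ctrl gives the robot as it stands.
- The arm moves only by the tool apply_moves, never from a script. Its argument "moves" is a list of rows, each an object with "jaw": the opening, from 0 (shut) to 1 (fully open); "offset": the shift along the tool's x, y, z in mm, a list of three; "rot": the turn, a rotation vector about the tool's x, y, z in degrees, a list of three. In form: [{"jaw": jaw, "offset": [dx, dy, dz], "rot": [ax, ay, az]}, ...]. A call has exactly 5 rows; each row shifts and turns the commanded pose from where the row before left it, along the tool's axes as they then stand; what a row does not reach is not made up. A row lasts 1/8 s, in which the tool goes at most 62.5 mm and 10.7 degrees, less where a joint would pass 70% of its speed; a pose out of reach is approached as far as the arm can. A call is refused whole if a number of a shift passes 62.5 or a number of a turn 10.7, either way. A call with a gripper value outside its range is refused whole. The fingers move at their own pace and stop on an object; the grip force is fixed at half the most. Time passes only in rows, so rows that do not move let the fingers close, or fill a call up. It gives the time, the measured TCP pose, the force, the opening and the grip force at its end, in the units of the state.
- ctrl.get_obs(): the state, without advancing time (a new reading comes with each control period).
- ctrl.camera(name): name is "scene" or "top"; returns (picture, depth): 420x560x3 uint8, red, green, blue; 420x560 float32, m along the optical axis (not along the pixel's ray), 0 where there is no reading.
- ctrl.camera_params(name): a dict with "K" (3x3 intrinsics, pixels), "cam_to_world" (4x4, takes a point from camera to world coordinates). Camera axes: x right, y down, z forward; pixel columns grow to the right and rows downward; lengths in m; the calibration is good to about 2 mm. A picture is of the moment at which its call begins. camera_params takes no time and is no camera call.
- ctrl.hand_in(): hands the job in; it is judged then, once.
Trained networks look in the newest picture that a camera, given by its name, has taken for a name from the list of things; names that differ only in an ending like _2 or _b are one class to them, and where a whole thing is asked for, a point or a joint stands for the part that bears it (a point fixed in the world has none). Each returns a list of dicts, best first, with "score" (0 to 1); they miss things now and then, are a little off and sometimes report something else, mostly with a low value. They report only what shows in the picture. A call takes as long as a camera call. They do not tell look-alikes from the thing itself.
- ctrl.outline_of(camera, target): "region" (420x560 bool, what is visible of it) and "position" ([column, row] in pixels, amid what is visible of it).
The state is a dict: "time_s": time; "q": joint angles; "dq": joint speeds; "joint_efforts": joint torques, N m; "eef_pos": TCP position; "eef_rot": TCP orientation; "wrist_force": force on the tool from outside, world axes, zero at the start; "torque": the same for the moment, N m; "opening": opening from 0.0 (shut) to 1.0 (fully open); "grasp_force": force on a finger pad.
Only numpy, scipy, OpenCV 4.12 (cv2) and the standard library are available. Lean on these libraries where they do the work, as an engineer would, in place of code of your own. Each camera call takes 0.05 s, during which the arm holds its last target. There are 200 camera calls.

## Working session

There is one attempt and no reset: what is moved stays moved. The work goes in short steps, Python scripts to look and compute and a tool call to move; the robot and the scene stay as the last step left them, time stands still between calls to the robot, and variables do not carry over. Pictures are saved under pics/ and viewed, at most 14 in all, crops included, and the job is handed in when it is done.

Besides the shell and the picture viewer there is one more tool, called after "Call:" by a JSON object that holds its "name" and its "arguments". apply_moves: Moves the arm, as the interface text tells. Its arguments: {"type":"object","properties":{"moves":{"type":"array"}},"required":["moves"]}

```bash
ls; mkdir -p pics; cat > h.py <<'E'
import numpy as np, cv2
from bench import ctrl
def snap(name,fn=None):
    p,d=ctrl.camera(name)
    if fn: cv2.imwrite('pics/'+fn,p[:,:,::-1])
    return p,d
def world(name,u,v,z):
    P=ctrl.camera_params(name);K=P['K'];T=np.array(P['cam_to_world'])
    r=T[:3,:3]@np.linalg.inv(K)@np.array([u,v,1.]);o=T[:3,3]
    return o+r*(z-o[2])/r[2]
def cloud(name,d):
    P=ctrl.camera_params(name);K=np.array(P['K']);T=np.array(P['cam_to_world'])
    v,u=np.mgrid[:d.shape[0],:d.shape[1]]
    c=np.stack([(u-K[0,2])/K[0,0]*d,(v-K[1,2])/K[1,1]*d,d],-1)
    return c@T[:3,:3].T+T[:3,3]
E
python3 - <<'E'
from h import *
for n in('scene','top'):
    p,d=snap(n,n+'0.png');P=ctrl.camera_params(n);print(n,np.round(P['K'],1).tolist(),np.round(P['cam_to_world'],3).tolist(),(d>0).mean())
    for t in ['tray_red','tray_blue','plate_wide_c','plate_mid_c','plate_close_c','chisel_c','tin_c','rubstone_c','pot_c','mallet_c']:
        print(t,[(round(float(r['score']),2),np.round(r['position']).tolist(),int(r['region'].sum())) for r in ctrl.outline_of(n,t)])
print(ctrl.get_obs())
E
```

```text
pics
scene [[524.4, 0.0, 284.4], [0.0, 524.4, 210.8], [0.0, 0.0, 1.0]] [[0.102, 0.701, -0.706, 1.463], [0.995, -0.071, 0.074, -0.064], [0.002, -0.71, -0.704, 1.028], [0.0, 0.0, 0.0, 1.0]] 0.9958163265306123
tray_red [(0.74, [246.0, 247.0], 478)]
tray_blue [(0.67, [382.0, 234.0], 4215)]
plate_wide_c [(0.9, [298.0, 240.0], 448)]
plate_mid_c []
plate_close_c [(0.91, [247.0, 247.0], 420), (0.33, [302.0, 211.0], 264)]
chisel_c [(0.84, [300.0, 212.0], 269), (0.77, [395.0, 157.0], 174), (0.73, [333.0, 172.0], 227)]
tin_c []
rubstone_c [(0.82, [311.0, 275.0], 467)]
pot_c [(0.73, [197.0, 302.0], 1646), (0.38, [247.0, 247.0], 445)]
mallet_c [(0.85, [360.0, 296.0], 740), (0.15, [298.0, 212.0], 278)]
top [[465.0, 0.0, 279.8], [0.0, 465.0, 209.2], [0.0, 0.0, 1.0]] [[0.022, -0.996, 0.083, 0.405], [-1.0, -0.021, 0.019, 0.025], [-0.018, -0.083, -0.996, 1.161], [0.0, 0.0, 0.0, 1.0]] 0.9959948979591837
tray_red [(0.84, [417.0, 204.0], 6163)]
tray_blue [(0.73, [181.0, 190.0], 6081), (0.57, [331.0, 232.0], 228)]
plate_wide_c [(0.63, [272.0, 190.0], 545)]
plate_mid_c [(0.82, [331.0, 136.0], 453), (0.23, 
[... 351 characters left out ...]
': 1.1, 'q': array([ 1.05071805e+00,  1.80791346e-01,  1.60696800e+00, -3.30797124e-05,
        1.35378553e+00, -2.06308200e-01]), 'dq': array([ 7.99272546e-04,  4.77957897e-04,  1.31107786e-03, -1.60299610e-04,
       -9.88315233e-05,  4.57086061e-04]), 'joint_efforts': array([ 6.16684229e-04, -4.44834387e+01, -3.51700544e+01, -8.34151206e-05,
        4.92229392e-04, -9.54021118e-06]), 'eef_pos': array([0.17748663, 0.54695673, 0.23130882]), 'eef_rot': array([2.35853716e-05, 1.56238748e-01, 9.87719319e-01, 1.65929425e-05]), 'wrist_force': array([-0.60566912,  0.04506693,  0.23922886]), 'torque': array([-0.04519391, -0.02963741,  0.01350643]), 'grasp_force': 0.0, 'opening': 0.997283895748771}
```

View pics/top0.png

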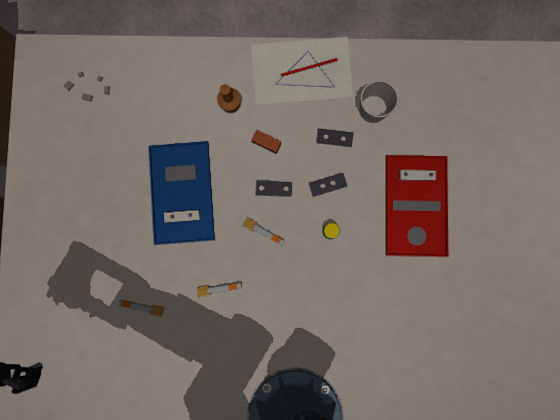

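View pics/scene0.png

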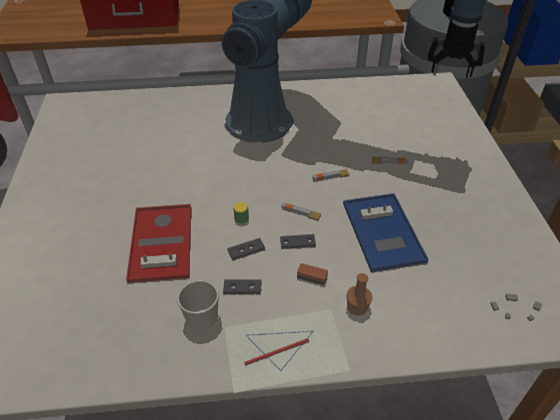

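The top view shows three chisels at about (264,231), (219,288) and (142,306). The robot's right is image right, so the one I want is (264,231). The plates are at (335,137), (273,188) and (328,184). The tin is at (331,230) and the rubbing stone at (267,141). Next I take a close crop and measure.

```bash
cat > m.py <<'E'
from h import *
def comps(mask,C,d,label,mn=60):
    n,L,S,c=cv2.connectedComponentsWithStats(mask.astype(np.uint8))
    for i in range(1,n):
        if S[i,4]<mn: continue
        m=(L==i)&(d>0); h=np.median(C[m][:,2])
        v,u=np.nonzero(L==i); pts=np.array([world('top',a,b,h)[:2] for a,b in zip(u,v)])
        r=cv2.minAreaRect((pts*1000).astype(np.float32))
        e=np.linalg.eigh(np.cov(pts.T))[1][:,1]
        print(label,'px',np.round(c[i]).tolist(),'n',S[i,4],'h',round(h*1e3,1),'cent',np.round(pts.mean(0)*1e3,1),'rect',np.round(r[0],1),np.round(r[1],1),'axis deg from +y',round((np.degrees(np.arctan2(-e[0],e[1]))+90)%180-90,1))
E
python3 - <<'E'
from m import *
p,d=snap('top');C=cloud('top',d)
hsv=cv2.cvtColor(p,cv2.COLOR_RGB2HSV);g=p.max(2).astype(int);sat=hsv[...,1];H=hsv[...,0]
roi=np.zeros(g.shape,bool);roi[120:255,235:360]=1
print('table z',np.median(C[160:170,290:310,2]), 'sd',C[200:215,290:310,2].std())
for lab,m in [('tab',roi&(C[...,2]>.004)),('plate',roi&(g<80)),('yel',roi&(sat>150)&(H>20)&(H<35)),('red',(sat>150)&((H<8)|(H>172))&(np.arange(560)>380)[None]),('blue',(sat>140)&(H>100)&(H<125)&(np.arange(560)<220)[None])]:
    comps(m,C,d,lab)
for lab,a in [('R',(158,252,390,444)),('B',(146,240,155,210))]:
    s=np.zeros(g.shape,bool);s[a[0]:a[1],a[2]:a[3]]=1
    comps(s&(sat<70)&(g>150),C,d,lab+'white',20);comps(s&(sat<70)&(g<150)&(g>70),C,d,lab+'grey',20)
a=cv2.resize(p[120:255,235:360],None,fx=4.4,fy=4.4,interpolation=cv2.INTER_CUBIC)
cv2.imwrite('pics/crop0.png',a[:,:,::-1])
E
```

```text
table z -5.066147318766312e-06 sd 0.06694745575104127
tab px [334.0, 137.0] n 485 h 9.6 cent [684.6 -85.4] rect [684.6 -85.3] [90.3 39.1] axis deg from +y -5.7
tab px [266.0, 141.0] n 384 h 24.6 cent [667.6  86.1] rect [668.8  85.1] [76.1 36. ] axis deg from +y -25.5
tab px [327.0, 184.0] n 492 h 9.7 cent [565.  -69.9] rect [563.2 -70.2] [44.1 90.9] axis deg from +y 18.1
tab px [273.0, 188.0] n 481 h 9.7 cent [552.9  65.8] rect [553.2  66.9] [92.8 37.4] axis deg from +y 0.3
tab px [262.0, 231.0] n 293 h 12.0 cent [445.   90.7] rect [442.7  86.7] [109.   23.3] axis deg from +y -27.9
tab px [330.0, 231.0] n 230 h 43.9 cent [448.8 -75.8] rect [449.1 -76. ] [35.9 40.8] axis deg from +y 15.8
plate px [335.0, 137.0] n 479 h 9.5 cent [684.8 -86.4] rect [684.9 -86. ] [88.3 37.4] axis deg from +y -5.7Traceback (most recent call last):
  File "<stdin>", line 7, in <module>
  File "m.py", line 7, in comps
    v,u=np.nonzero(L==i); pts=np.array([world('top',a,b,h)[:2] for a,b in zip(u,v)])
                                        ~~~~~^^^^^^^^^^^^^
  File "h.py", line 8, in world
    P=ctrl.camera_params(name);K=P['K'];T=np.array(P['cam_to_world'])
ValueError: time passes only in moves, steps and waits
```

```bash
sed -i 's/^def snap/PAR={}\ndef par(n):\n    if n not in PAR: PAR[n]=ctrl.camera_params(n)\n    return PAR[n]\ndef snap/; s/P=ctrl.camera_params(name)/P=par(name)/' h.py
cat > run1.py <<'E'
from m import *
p,d=snap('top');C=cloud('top',d)
hsv=cv2.cvtColor(p,cv2.COLOR_RGB2HSV);g=p.max(2).astype(int);sat=hsv[...,1];H=hsv[...,0]
roi=np.zeros(g.shape,bool);roi[120:255,235:360]=1
for lab,m in [('plate',roi&(g<80)),('yel',roi&(sat>150)&(H>20)&(H<35)),('red',(sat>150)&((H<8)|(H>172))&(np.arange(560)>380)[None]),('blue',(sat>140)&(H>100)&(H<125)&(np.arange(560)<220)[None])]:
    comps(m,C,d,lab)
for lab,a in [('R',(158,252,390,444)),('B',(146,240,155,210))]:
    s=np.zeros(g.shape,bool);s[a[0]:a[1],a[2]:a[3]]=1
    comps(s&(sat<70)&(g>150),C,d,lab+'white',20);comps(s&(sat<70)&(g<150)&(g>70),C,d,lab+'grey',20)
a=cv2.resize(p[120:255,235:360],None,fx=4.4,fy=4.4,interpolation=cv2.INTER_CUBIC)
cv2.imwrite('pics/crop0.png',a[:,:,::-1])
a=np.hstack([cv2.resize(p[140:260,380:455],None,fx=5,fy=5),cv2.resize(p[135:255,145:220],None,fx=5,fy=5)])
cv2.imwrite('pics/trays0.png',a[:,:,::-1])
E
python3 run1.py
```

```text
plate px [335.0, 137.0] n 479 h 9.7 cent [684.7 -86.3] rect [684.9 -85.6] [89.  37.4] axis deg from +y -5.6
plate px [328.0, 184.0] n 486 h 9.8 cent [565.9 -70.6] rect [565.9 -70.5] [36.9 89.6] axis deg from +y 18.2
plate px [273.0, 188.0] n 483 h 9.7 cent [553.9  65. ] rect [554.7  64.3] [37.7 87.5] axis deg from +y -2.8
plate px [327.0, 226.0] n 66 h 1.4 cent [462.9 -71. ] rect [457.4 -72.3] [28.2 47.2] axis deg from +y 65.9
yel px [331.0, 230.0] n 185 h 44.9 cent [450.3 -77.5] rect [450.3 -77.1] [33.5 33.6] axis deg from +y 54.2
red px [416.0, 206.0] n 5040 h 6.2 cent [ 515.3 -291.1] rect [ 518.6 -291.8] [250.3 151.2] axis deg from +y -89.6
blue px [181.0, 192.0] n 5012 h 6.0 cent [538.5 296. ] rect [539.4 296.3] [249.4 149.9] axis deg from +y -84.1
Rgrey px [417.0, 175.0] n 334 h 21.9 cent [ 592.1 -288.3] rect [ 592.3 -288.6] [22.4 83.7] axis deg from +y 1.1
Rgrey px [416.0, 205.0] n 423 h 6.3 cent [ 517.4 -290.9] rect [ 517.1 -290.3] [ 22.4 113.9] axis deg from +y -0.6
Rgrey px [416.0, 236.0] n 254 h 6.3 cent [ 442.7 -291. ] rect [ 442.8 -291.3] [41.3 42.3] axis deg from +y 82.1
Bgrey px [180.0, 173.0] n 411 h 6.3 cent [587.9 301. ] rect [587.9 301.1] [35.4 75.3] axis deg from +y 5.3
Bgrey px [181.0, 216.0] n 341 h 21.8 cent [478.2 290. ] rect [478.7 289.4] [25.6 87.2] axis deg from +y 5.5
```

View pics/crop0.png

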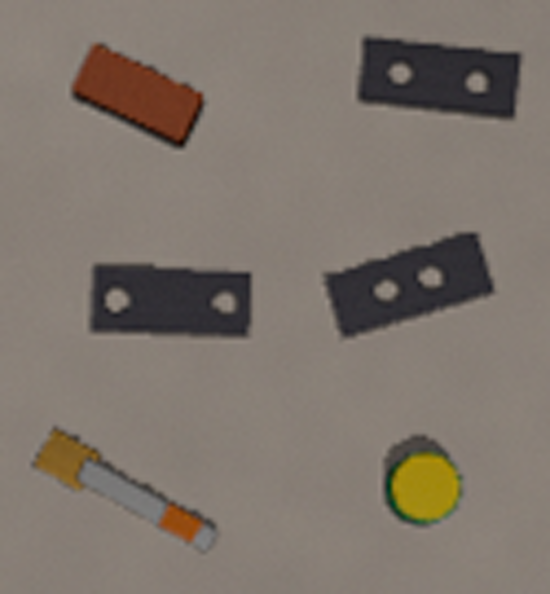

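View pics/trays0.png

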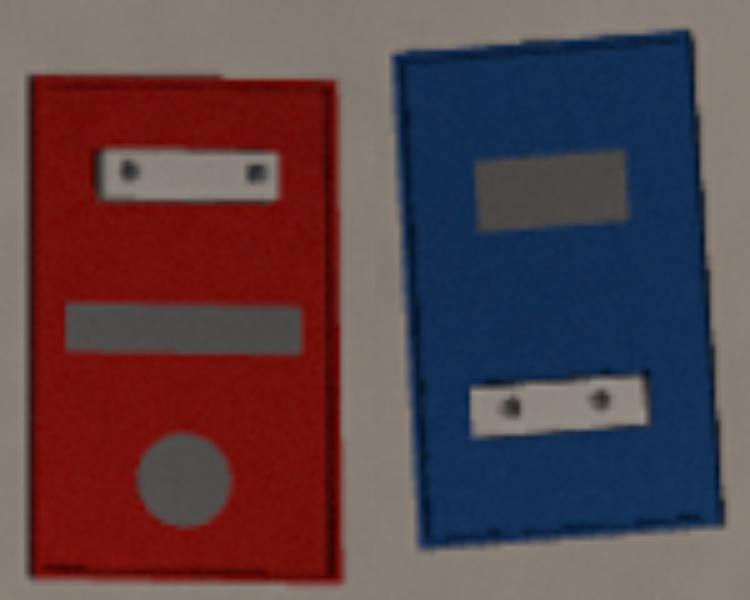

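In the crop, the wide plate (holes about 62 mm apart) is the left-middle one, at top-view pixel (273,188). The mid plate is top-right at (335,137), and the close one at (328,184) stays put. The chisel with its orange band at crop (180,520) is the right-most one. In the trays, the pins stand at the ends of the white blocks. Next I refine hole and pin centres and check heights in the second view.

```bash
cat > run2.py <<'E'
from m import *
p,d=snap('top');C=cloud('top',d);g=p.max(2).astype(float)
def holes(box,z,dark,n=2):
    # centroid of contrasting blobs inside the box, upsampled
    y0,y1,x0,x1=box;k=6
    a=cv2.resize(g[y0:y1,x0:x1].astype(np.float32),None,fx=k,fy=k,interpolation=cv2.INTER_CUBIC)
    m=(a<105) if dark else (a>100)
    N,L,S,c=cv2.connectedComponentsWithStats(m.astype(np.uint8))
    out=[]
    for i in range(1,N):
        if S[i,0]>0 and S[i,1]>0 and S[i,0]+S[i,2]<a.shape[1] and S[i,1]+S[i,3]<a.shape[0] and S[i,4]>150:
            u=(c[i]+.5)/k-.5+[x0,y0]; out.append(world('top',*u,z)[:2]*1e3)
    out=np.array(out);print(np.round(out,1).tolist(),end=' ')
    if len(out)==2:
        v=out[0]-out[1];v*=np.sign(v[1]);print('mid',np.round(out.mean(0),1),'dist',round(np.linalg.norm(v),1),'deg',round(np.degrees(np.arctan2(-v[0],v[1])),1))
    else: print()
holes((178,198,254,294),.005,0);holes((125,150,314,356),.005,0);holes((170,198,306,350),.005,0)
holes((170,180,401,435),.031,1);holes((211,222,164,199),.031,1)
p2,d2=snap('scene');C2=cloud('scene',d2)
for n,(x,y) in dict(wide=(554,65),mid=(685,-86),chisel=(443,87),tin=(450,-77),stone=(668,85),discR=(443,-291),stripR=(517,-291),blockR=(592,-289),markB=(588,301),blockB=(479,290)).items():
    r=[]
    for c in(C,C2):
        q=(np.hypot(c[...,0]*1e3-x,c[...,1]*1e3-y)<8);r.append(np.round(np.percentile(c[q][:,2]*1e3,[50,90]),1).tolist())
    print(n,r)
E
python3 run2.py
cat > plan.py <<'E'
# usage: plan.py "x y z yaw" rows  (mm, deg; yaw = direction of tool y)
import sys,numpy as np
from bench import ctrl
from scipy.spatial.transform import Rotation as R
o=ctrl.get_obs();q=o['eef_rot'];M=R.from_quat([q[1],q[2],q[3],q[0]]).as_matrix()
p=o['eef_pos']*1e3;yaw=np.degrees(np.arctan2(M[1,1],M[0,1]));print('at',np.round(p,1),'yaw',round(yaw,2),'tilt',np.round(M[:2,2],4),'open',round(o['opening'],3),'F',np.round(o['wrist_force'],1),'grip',round(o['grasp_force'],1),'t',o['time_s'])
a=sys.argv[1:]
for k in range(0,len(a),2):
    T=np.array(list(map(float,a[k].split())));n=int(a[k+1]);dy=(T[3]-yaw+90)%180-90 if False else (T[3]-yaw+180)%360-180
    for i in range(n):
        w=(T[:3]-p)/(n-i);s=np.round(M.T@w,0 if i<n-1 else 1);t=round(-(dy)/n,1)
        print('offset',s.tolist(),'rotz',t);p=p+M@s;M=M@R.from_rotvec([0,0,np.radians(t)]).as_matrix()
    yaw=T[3];print('--')
E
python3 plan.py "553 65 150 -2.5" 10
```

```text
[[554.1, 95.5], [553.9, 33.9]] mid [554.   64.7] dist 61.7 deg -0.2
[[688.2, -63.8], [683.6, -107.7]] mid [685.9 -85.7] dist 44.1 deg -6.0
[[570.6, -82.7], [562.7, -57.6]] mid [566.6 -70.2] dist 26.3 deg 17.5
[[592.3, -257.9], [592.3, -319.6]] mid [ 592.3 -288.8] dist 61.7 deg -0.0
[[481.4, 266.9], [476.6, 310.4]] mid [479.  288.7] dist 43.8 deg 6.3
wide [[10.3, 12.1], [12.4, 14.2]]
mid [[9.4, 12.5], [11.6, 14.7]]
chisel [[14.1, 16.3], [12.8, 17.0]]
tin [[44.7, 47.1], [46.3, 49.3]]
stone [[25.1, 26.9], [25.8, 29.2]]
discR [[5.6, 8.3], [9.5, 11.6]]
stripR [[6.9, 8.9], [10.1, 11.9]]
blockR [[21.4, 24.9], [23.3, 26.3]]
markB [[6.3, 8.7], [9.1, 11.4]]
blockB [[22.1, 24.5], [24.4, 26.2]]
at [177.5 546.9 231.3] yaw 72.02 tilt [-0. -0.] open 1.0 F [-0.5 -0.8  0. ] grip 0.0 t 1.3
offset [-51.0, -34.0, 8.0] rotz 7.5
offset [-55.0, -27.0, 8.0] rotz 7.5
offset [-58.0, -20.0, 8.0] rotz 7.5
offset [-60.0, -12.0, 8.0] rotz 7.5
offset [-61.0, -5.0, 8.0] rotz 7.5
offset [-61.0, 3.0, 8.0] rotz 7.5
offset [-60.0, 12.0, 8.0] rotz 7.5
offset [-58.0, 19.0, 8.0] rotz 7.5
offset [-55.0, 26.0, 9.0] rotz 7.5
offset [-50.3, 33.7, 8.3] rotz 7.5
--
```

Plates measured: wide at (554,65) mm, mid at (686,-86), and heights agree between the two views. I go above the wide plate.

Call:
{"name": "apply_moves", "arguments": {"moves": [{"jaw": 0.75, "offset": [-51, -34, 6], "rot": [0, 0, 7.5]}, {"jaw": 0.75, "offset": [-50, -25, 6], "rot": [0, 0, 7.5]}, {"jaw": 0.75, "offset": [-50, -16, 6], "rot": [0, 0, 7.5]}, {"jaw": 0.75, "offset": [-50, -10, 6], "rot": [0, 0, 7.5]}, {"jaw": 0.75, "offset": [-50, -4, 6], "rot": [0, 0, 7.5]}]}}

```text
time_s: 1.92
eef_pos: [0.3461, 0.3329, 0.2014]
eef_rot: [0.0, 0.467, 0.884, 0.0]
wrist_force: [1.5, 0.9, 0.3]
opening: 0.745
grasp_force: 0.0
```

```bash
python3 plan.py "554 65 120 -1" 10
```

```text
at [346.1 332.9 201.4] yaw 34.27 tilt [0.0007 0.0004] open 0.745 F [1.5 0.9 0.3] grip 0.0 t 1.925
offset [-34.0, 2.0, 8.0] rotz 3.5
offset [-34.0, 4.0, 8.0] rotz 3.5
offset [-33.0, 6.0, 8.0] rotz 3.5
offset [-33.0, 8.0, 8.0] rotz 3.5
offset [-32.0, 10.0, 8.0] rotz 3.5
offset [-32.0, 12.0, 8.0] rotz 3.5
offset [-31.0, 14.0, 8.0] rotz 3.5
offset [-30.0, 16.0, 8.0] rotz 3.5
offset [-29.0, 18.0, 9.0] rotz 3.5
offset [-26.9, 20.0, 8.4] rotz 3.5
--
```

Call:
{"name": "apply_moves", "arguments": {"moves": [{"jaw": 0.75, "offset": [-50, 4, 12], "rot": [0, 0, 7]}, {"jaw": 0.75, "offset": [-50, 10, 12], "rot": [0, 0, 7]}, {"jaw": 0.75, "offset": [-50, 16, 12], "rot": [0, 0, 7]}, {"jaw": 0.75, "offset": [-50, 22, 12], "rot": [0, 0, 7]}, {"jaw": 0.75, "offset": [-50, 28, 12], "rot": [0, 0, 7]}]}}

```text
time_s: 2.55
eef_pos: [0.509, 0.123, 0.1412]
eef_rot: [0.0, 0.711, 0.703, 0.0]
wrist_force: [1.6, 0.8, 0.5]
opening: 0.75
grasp_force: 0.0
```

```bash
python3 plan.py "554 65 50 -1" 3 "554 65 2 -1" 2
```

```text
at [509.  123.  141.2] yaw -0.7 tilt [0.0008 0.0002] open 0.75 F [1.6 0.8 0.5] grip 0.0 t 2.55
offset [-19.0, 15.0, 30.0] rotz 0.1
offset [-19.0, 15.0, 31.0] rotz 0.1
offset [-19.3, 15.8, 30.2] rotz 0.1
--
offset [-0.0, -0.0, 24.0] rotz -0.0
offset [-0.1, -0.1, 24.0] rotz -0.0
--
```

Call:
{"name": "apply_moves", "arguments": {"moves": [{"jaw": 0.75, "offset": [-29, 22, 30], "rot": [0, 0, 0]}, {"jaw": 0.75, "offset": [-28, 22, 35], "rot": [0, 0, 0]}, {"jaw": 0.75, "offset": [0, 0, 25], "rot": [0, 0, 0]}, {"jaw": 0.75, "offset": [0, 0, 0], "rot": [0, 0, 0]}, {"jaw": 0.75, "offset": [0, 0, 0], "rot": [0, 0, 0]}]}}

```text
time_s: 3.18
eef_pos: [0.5518, 0.0674, 0.0522]
eef_rot: [0.0, 0.71, 0.704, 0.0]
wrist_force: [0.8, 0.7, 1.0]
opening: 0.75
grasp_force: 0.0
```

```bash
python3 plan.py "554 65 3 -1" 2; python3 - <<'E'
from h import *
p,d=snap('top');cv2.imwrite('pics/over.png',cv2.resize(p[120:270,210:400],None,fx=4,fy=4)[:,:,::-1])
E
```

```text
at [551.8  67.4  52.2] yaw -0.45 tilt [ 0.0011 -0.0001] open 0.75 F [0.8 0.7 1. ] grip 0.0 t 3.175
offset [-1.0, 1.0, 25.0] rotz 0.3
offset [-1.3, 1.1, 24.2] rotz 0.3
--
```

View pics/over.png

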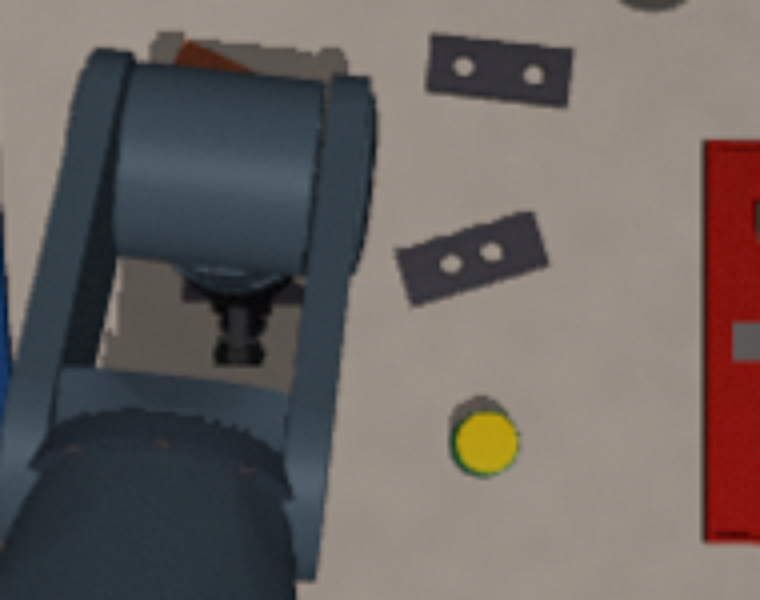

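The arm hides the plate from above here, so I can't check alignment in this view. The calibration is good enough for the grip, so I descend and close.

Call:
{"name": "apply_moves", "arguments": {"moves": [{"jaw": 0.75, "offset": [-2, 2, 25], "rot": [0, 0, 0]}, {"jaw": 0.75, "offset": [0, 0, 24], "rot": [0, 0, 0]}, {"jaw": 0.75, "offset": [0, 0, 0], "rot": [0, 0, 0]}, {"jaw": 0.3, "offset": [0, 0, 0], "rot": [0, 0, 0]}, {"jaw": 0.1, "offset": [0, 0, 0], "rot": [0, 0, 0]}]}}

```text
time_s: 3.85
eef_pos: [0.5548, 0.0651, 0.0044]
eef_rot: [0.001, 0.71, 0.704, 0.001]
wrist_force: [-0.9, -0.2, 3.1]
opening: 0.393
grasp_force: 59.5
```

Call:
{"name": "apply_moves", "arguments": {"moves": [{"jaw": 0.1, "offset": [0, 0, 0], "rot": [0, 0, 0]}, {"jaw": 0.1, "offset": [0, 0, 0], "rot": [0, 0, 0]}, {"jaw": 0.1, "offset": [0, 0, -15], "rot": [0, 0, 0]}, {"jaw": 0.1, "offset": [0, 0, -25], "rot": [0, 0, 0]}, {"jaw": 0.1, "offset": [0, 0, -40], "rot": [0, 0, 0]}]}}

```text
time_s: 4.47
eef_pos: [0.5523, 0.0651, 0.0831]
eef_rot: [-0.001, 0.71, 0.704, -0.001]
wrist_force: [1.1, -0.8, -1.4]
opening: 0.393
grasp_force: 60.3
```

```bash
python3 plan.py "592.3 -288 100 0" 8;  python3 - <<'E'
from h import *
p,d=snap('scene');cv2.imwrite('pics/g1.png',cv2.resize(p[130:290,200:400],None,fx=3.5,fy=3.5)[:,:,::-1])
E
```

```text
at [552.3  65.1  83.1] yaw -0.48 tilt [-0.002   0.0002] open 0.393 F [ 1.1 -0.8 -1.4] grip 60.3 t 4.475
offset [-44.0, 5.0, -2.0] rotz -0.1
offset [-44.0, 5.0, -2.0] rotz -0.1
offset [-44.0, 5.0, -2.0] rotz -0.1
offset [-44.0, 5.0, -2.0] rotz -0.1
offset [-44.0, 5.0, -2.0] rotz -0.1
offset [-44.0, 5.0, -2.0] rotz -0.1
offset [-45.0, 5.0, -3.0] rotz -0.1
offset [-44.0, 5.7, -2.0] rotz -0.1
--
```

View pics/g1.png

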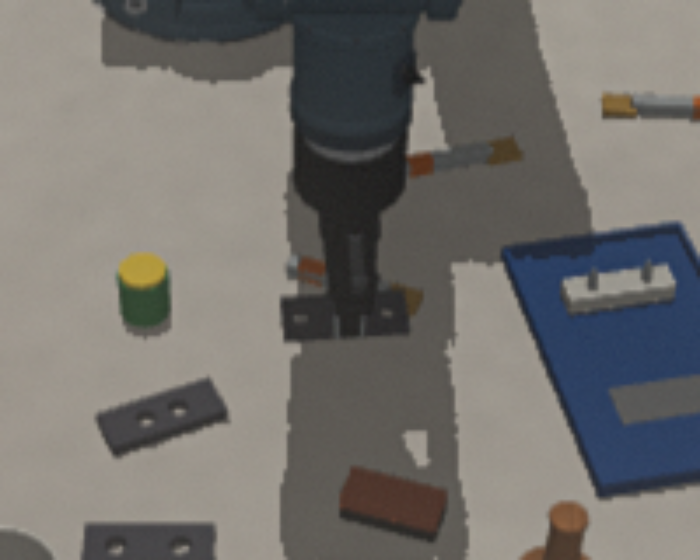

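The wide plate is held level at its middle; in this scene crop it is at (345,315). I carry it to the red block.

Call:
{"name": "apply_moves", "arguments": {"moves": [{"jaw": 0.1, "offset": [-44, 5, -4], "rot": [0, 0, 0]}, {"jaw": 0.1, "offset": [-44, 5, -4], "rot": [0, 0, 0]}, {"jaw": 0.1, "offset": [-44, 5, -4], "rot": [0, 0, 0]}, {"jaw": 0.1, "offset": [-44, 5, -4], "rot": [0, 0, 0]}, {"jaw": 0.1, "offset": [-44, 5, 0], "rot": [0, 0, 0]}]}}

```text
time_s: 5.15
eef_pos: [0.5771, -0.1568, 0.1]
eef_rot: [0.001, 0.71, 0.704, 0.0]
wrist_force: [0.1, 0.7, -2.3]
opening: 0.39
grasp_force: 60.3
```

Call:
{"name": "apply_moves", "arguments": {"moves": [{"jaw": 0.1, "offset": [-44, 5, 0], "rot": [0, 0, 0]}, {"jaw": 0.1, "offset": [-44, 5, 0], "rot": [0, 0, 0]}, {"jaw": 0.1, "offset": [-40, 5, 0], "rot": [0, 0, 0]}, {"jaw": 0.1, "offset": [0, 0, 0], "rot": [0, 0, 0]}, {"jaw": 0.1, "offset": [0, 0, 0], "rot": [0, 0, 0]}]}}

```text
time_s: 5.78
eef_pos: [0.5902, -0.2829, 0.0987]
eef_rot: [-0.0, 0.71, 0.704, 0.0]
wrist_force: [0.7, 0.7, -1.5]
opening: 0.39
grasp_force: 60.3
```

```bash
python3 plan.py "592.3 -288.4 55 0" 2;  python3 - <<'E'
from m import *
p,d=snap('top');C=cloud('top',d)
cv2.imwrite('pics/r1.png',np.vstack([cv2.resize(p[140:230,370:470],None,fx=4,fy=4),cv2.resize(snap('scene')[0][190:290,100:200],None,fx=4,fy=2.4)])[:,:,::-1])
E
```

```text
at [ 590.2 -282.9   98.7] yaw -0.5 tilt [0.     0.0004] open 0.39 F [ 0.7  0.7 -1.5] grip 60.3 t 5.775
offset [-3.0, 1.0, 22.0] rotz -0.3
offset [-2.5, 1.1, 21.7] rotz -0.3
--
```

View pics/r1.png

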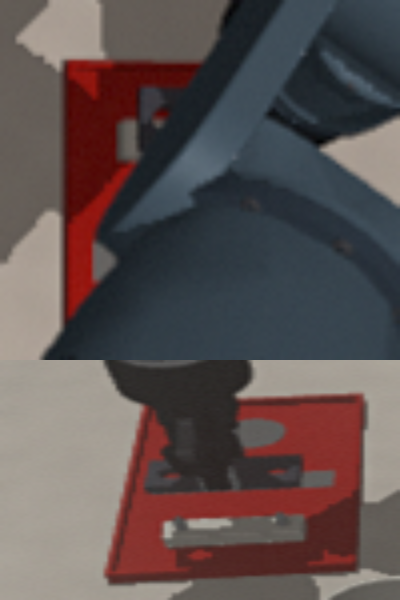

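The plate hangs over the tray, just short of the block as the scene camera sees it. I correct the position and lower it carefully.

Call:
{"name": "apply_moves", "arguments": {"moves": [{"jaw": 0.1, "offset": [-5.5, 2, 22], "rot": [0, 0, -0.5]}, {"jaw": 0.1, "offset": [0, 0, 22], "rot": [0, 0, 0]}, {"jaw": 0.1, "offset": [0, 0, 3], "rot": [0, 0, 0]}, {"jaw": 0.1, "offset": [0, 0, 0], "rot": [0, 0, 0]}, {"jaw": 0.1, "offset": [0, 0, 0], "rot": [0, 0, 0]}]}}

```text
time_s: 6.5
eef_pos: [0.5929, -0.2891, 0.0519]
eef_rot: [0.001, 0.707, 0.707, 0.0]
wrist_force: [-0.8, 0.5, -2.4]
opening: 0.393
grasp_force: 60.3
```

```bash
python3 plan.py "592.3 -288.4 41 0" 1;  python3 - <<'E'
from m import *
p,d=snap('scene');C=cloud('scene',d)
def px(x,y,z):
    P=par('scene');c=np.linalg.inv(P['cam_to_world'])@np.array([x,y,z,1000])/1000;return P['K']@c[:3]/c[2]
for y in(-257.9,-319.6): print(np.round(px(592.3,y,40)[:2],1),np.round(px(592.3,y,57)[:2],1))
cv2.imwrite('pics/r2.png',cv2.resize(p[215:285,120:205],None,fx=8,fy=8,interpolation=2)[:,:,::-1])
E
```

```text
at [ 592.9 -289.1   51.9] yaw 0.03 tilt [ 0.0009 -0.0007] open 0.393 F [-0.8  0.5 -2.4] grip 60.3 t 6.5
offset [0.7, -0.6, 10.9] rotz 0.0
--
[169.7 253.3] [168.7 248.7]
[144.4 255.2] [143.1 250.7]
```

View pics/r2.png

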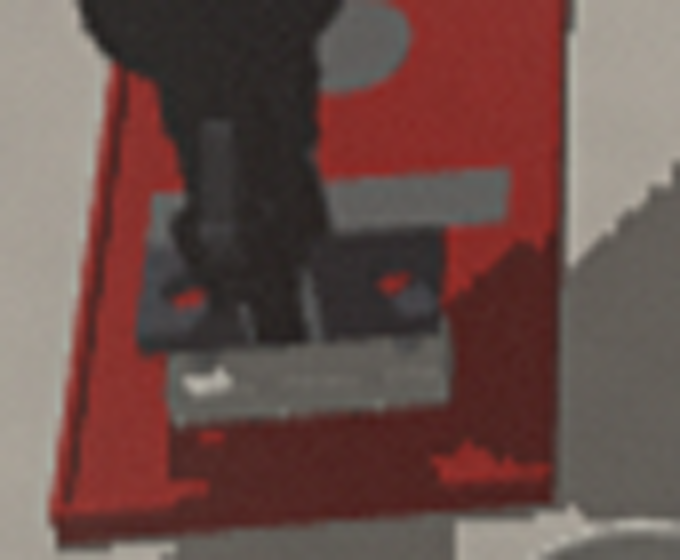

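Holes at crop (188,297) and (397,283) match the predicted line above the pins to about 1 px. I lower further and watch the force.

Call:
{"name": "apply_moves", "arguments": {"moves": [{"jaw": 0.1, "offset": [0.7, -0.6, 6], "rot": [0, 0, 0]}, {"jaw": 0.1, "offset": [0, 0, 6], "rot": [0, 0, 0]}, {"jaw": 0.1, "offset": [0, 0, 3], "rot": [0, 0, 0]}, {"jaw": 0.1, "offset": [0, 0, 0], "rot": [0, 0, 0]}, {"jaw": 0.1, "offset": [0, 0, 0], "rot": [0, 0, 0]}]}}

```text
time_s: 7.18
eef_pos: [0.5919, -0.2882, 0.0364]
eef_rot: [0.0, 0.707, 0.707, 0.0]
wrist_force: [0.2, 0.0, -1.7]
opening: 0.391
grasp_force: 60.3
```

```bash
python3 plan.py "592.3 -288.4 27 0" 2
```

```text
at [ 591.9 -288.2   36.4] yaw 0.02 tilt [ 0.0002 -0.0002] open 0.391 F [ 0.2  0.  -1.7] grip 60.3 t 7.175
offset [-0.0, 0.0, 5.0] rotz 0.0
offset [-0.2, 0.4, 4.4] rotz 0.0
--
```

Call:
{"name": "apply_moves", "arguments": {"moves": [{"jaw": 0.1, "offset": [0, 0, 5], "rot": [0, 0, 0]}, {"jaw": 0.1, "offset": [0, 0, 4.5], "rot": [0, 0, 0]}, {"jaw": 0.1, "offset": [0, 0, 0], "rot": [0, 0, 0]}, {"jaw": 0.55, "offset": [0, 0, 0], "rot": [0, 0, 0]}, {"jaw": 0.55, "offset": [0, 0, 0], "rot": [0, 0, 0]}]}}

```text
time_s: 7.8
eef_pos: [0.592, -0.2882, 0.027]
eef_rot: [0.0, 0.707, 0.707, 0.0]
wrist_force: [0.5, 0.4, 0.6]
opening: 0.555
grasp_force: 0.0
```

Call:
{"name": "apply_moves", "arguments": {"moves": [{"jaw": 0.55, "offset": [0, 0, -20], "rot": [0, 0, 0]}, {"jaw": 0.75, "offset": [0, 0, -30], "rot": [0, 0, 0]}, {"jaw": 0.75, "offset": [0, 0, -30], "rot": [0, 0, 0]}, {"jaw": 0.75, "offset": [0, 0, -20], "rot": [0, 0, 0]}, {"jaw": 0.75, "offset": [0, 0, 0], "rot": [0, 0, 0]}]}}

```text
time_s: 8.43
eef_pos: [0.5931, -0.289, 0.1297]
eef_rot: [0.002, 0.707, 0.707, 0.0]
wrist_force: [0.2, 0.3, 0.1]
opening: 0.753
grasp_force: 0.0
```

```bash
python3 plan.py "685.9 -85.7 60 -6" 5;python3 - <<'E'
from m import *
p,d=snap('scene');C=cloud('scene',d)
q=(abs(C[...,0]-.592)<.015)&(abs(C[...,1]+.288)<.04);print(np.percentile(C[q][:,2],[10,50,90]))
E
```

```text
at [ 593.1 -289.   129.7] yaw 0.02 tilt [ 0.0039 -0.0029] open 0.753 F [0.2 0.3 0.1] grip 0.0 t 8.425
offset [41.0, 19.0, 14.0] rotz 1.2
offset [41.0, 18.0, 14.0] rotz 1.2
offset [41.0, 17.0, 14.0] rotz 1.2
offset [42.0, 15.0, 14.0] rotz 1.2
offset [42.1, 15.0, 13.5] rotz 1.2
--
[0.0133238  0.30462784 0.49189701]
```

Call:
{"name": "apply_moves", "arguments": {"moves": [{"jaw": 0.75, "offset": [42, 10, 0], "rot": [0, 0, 1.2]}, {"jaw": 0.75, "offset": [42, 10, 0], "rot": [0, 0, 1.2]}, {"jaw": 0.75, "offset": [42, 20, 20], "rot": [0, 0, 1.2]}, {"jaw": 0.75, "offset": [42, 20, 25], "rot": [0, 0, 1.2]}, {"jaw": 0.75, "offset": [40, 24, 25], "rot": [0, 0, 1.2]}]}}

```text
time_s: 9.1
eef_pos: [0.6834, -0.0829, 0.0542]
eef_rot: [-0.001, 0.743, 0.669, -0.001]
wrist_force: [-0.8, -0.2, 0.3]
opening: 0.753
grasp_force: 0.0
```

```bash
python3 plan.py "685.9 -85.7 40 -6" 2
```

```text
at [683.4 -82.9  54.2] yaw -6.02 tilt [-0.0028  0.0008] open 0.753 F [-0.8 -0.2  0.3] grip 0.0 t 9.1
offset [-1.0, 1.0, 7.0] rotz -0.0
offset [-1.5, 1.8, 7.2] rotz -0.0
--
```

Call:
{"name": "apply_moves", "arguments": {"moves": [{"jaw": 0.75, "offset": [-2.5, 2.8, 15], "rot": [0, 0, 0]}, {"jaw": 0.75, "offset": [0, 0, 15], "rot": [0, 0, 0]}, {"jaw": 0.75, "offset": [0, 0, 0], "rot": [0, 0, 0]}, {"jaw": 0.75, "offset": [0, 0, 0], "rot": [0, 0, 0]}, {"jaw": 0.75, "offset": [0, 0, 0], "rot": [0, 0, 0]}]}}

```text
time_s: 9.72
eef_pos: [0.6873, -0.0884, 0.0281]
eef_rot: [0.001, 0.743, 0.669, 0.0]
wrist_force: [-0.3, 0.8, -0.2]
opening: 0.751
grasp_force: 0.0
```

```bash
python3 plan.py "685.9 -85.7 3.5 -6" 2
```

```text
at [687.3 -88.4  28.1] yaw -6.04 tilt [ 0.0018 -0.0006] open 0.751 F [-0.3  0.8 -0.2] grip 0.0 t 9.725
offset [1.0, -1.0, 12.0] rotz -0.0
offset [1.6, -0.7, 12.6] rotz -0.0
--
```

Call:
{"name": "apply_moves", "arguments": {"moves": [{"jaw": 0.75, "offset": [1.5, -1, 12], "rot": [0, 0, 0]}, {"jaw": 0.75, "offset": [0, 0, 12], "rot": [0, 0, 0]}, {"jaw": 0.75, "offset": [0, 0, 0], "rot": [0, 0, 0]}, {"jaw": 0.3, "offset": [0, 0, 0], "rot": [0, 0, 0]}, {"jaw": 0.1, "offset": [0, 0, 0], "rot": [0, 0, 0]}]}}

```text
time_s: 10.35
eef_pos: [0.6865, -0.086, 0.0037]
eef_rot: [0.0, 0.743, 0.669, 0.0]
wrist_force: [0.0, -0.1, -1.0]
opening: 0.394
grasp_force: 59.8
```

Call:
{"name": "apply_moves", "arguments": {"moves": [{"jaw": 0.1, "offset": [0, 0, 0], "rot": [0, 0, 0]}, {"jaw": 0.1, "offset": [0, 0, 0], "rot": [0, 0, 0]}, {"jaw": 0.1, "offset": [0, 0, -25], "rot": [0, 0, 0]}, {"jaw": 0.1, "offset": [0, 0, -40], "rot": [0, 0, 0]}, {"jaw": 0.1, "offset": [0, 0, -45], "rot": [0, 0, 0]}]}}

```text
time_s: 10.98
eef_pos: [0.6846, -0.0855, 0.1123]
eef_rot: [-0.001, 0.743, 0.669, -0.001]
wrist_force: [0.3, -0.3, -1.6]
opening: 0.395
grasp_force: 60.2
```

```bash
python3 plan.py "479 288 170 6" 10
```

```text
at [684.6 -85.5 112.3] yaw -5.98 tilt [-0.003   0.0009] open 0.395 F [ 0.3 -0.3 -1.6] grip 60.2 t 10.975
offset [35.0, -24.0, -6.0] rotz -1.2
offset [36.0, -24.0, -6.0] rotz -1.2
offset [36.0, -23.0, -6.0] rotz -1.2
offset [36.0, -22.0, -6.0] rotz -1.2
offset [37.0, -21.0, -5.0] rotz -1.2
offset [37.0, -21.0, -6.0] rotz -1.2
offset [38.0, -20.0, -5.0] rotz -1.2
offset [38.0, -19.0, -6.0] rotz -1.2
offset [39.0, -18.0, -5.0] rotz -1.2
offset [38.8, -17.2, -5.7] rotz -1.2
--
```

Call:
{"name": "apply_moves", "arguments": {"moves": [{"jaw": 0.1, "offset": [35, -24, 0], "rot": [0, 0, -1.2]}, {"jaw": 0.1, "offset": [36, -24, 0], "rot": [0, 0, -1.2]}, {"jaw": 0.1, "offset": [36, -23, 0], "rot": [0, 0, -1.2]}, {"jaw": 0.1, "offset": [36, -22, 0], "rot": [0, 0, -1.2]}, {"jaw": 0.1, "offset": [37, -21, 0], "rot": [0, 0, -1.2]}]}}

```text
time_s: 11.6
eef_pos: [0.582, 0.1021, 0.1123]
eef_rot: [-0.0, 0.707, 0.707, -0.0]
wrist_force: [0.7, 0.2, -2.0]
opening: 0.4
grasp_force: 60.2
```

Call:
{"name": "apply_moves", "arguments": {"moves": [{"jaw": 0.1, "offset": [37, -21, 0], "rot": [0, 0, -1.2]}, {"jaw": 0.1, "offset": [38, -20, 0], "rot": [0, 0, -1.2]}, {"jaw": 0.1, "offset": [38, -19, 0], "rot": [0, 0, -1.2]}, {"jaw": 0.1, "offset": [39, -18, 0], "rot": [0, 0, -1.2]}, {"jaw": 0.1, "offset": [38, -17, 0], "rot": [0, 0, -1.2]}]}}

```text
time_s: 12.22
eef_pos: [0.4791, 0.288, 0.1124]
eef_rot: [-0.0, 0.669, 0.744, -0.0]
wrist_force: [1.1, 0.2, -1.4]
opening: 0.397
grasp_force: 60.2
```

Call:
{"name": "apply_moves", "arguments": {"moves": [{"jaw": 0.1, "offset": [0, 0, 20], "rot": [0, 0, 0]}, {"jaw": 0.1, "offset": [0, 0, 15], "rot": [0, 0, 0]}, {"jaw": 0.1, "offset": [0, 0, 0], "rot": [0, 0, 0]}, {"jaw": 0.1, "offset": [0, 0, 0], "rot": [0, 0, 0]}, {"jaw": 0.1, "offset": [0, 0, 0], "rot": [0, 0, 0]}]}}

```text
time_s: 12.85
eef_pos: [0.4812, 0.2867, 0.0785]
eef_rot: [0.0, 0.669, 0.743, 0.001]
wrist_force: [0.2, -0.5, -1.9]
opening: 0.395
grasp_force: 60.2
```

```bash
python3 plan.py "479 289 51 5.9" 2; python3 - <<'E'
from h import *
p,d=snap('top');cv2.imwrite('pics/b1.png',np.hstack([cv2.resize(p[135:255,375:460],None,fx=5,fy=5),cv2.resize(p[135:255,145:220],None,fx=5,fy=5)])[:,:,::-1])
E
```

```text
at [481.2 286.7  78.5] yaw 5.97 tilt [0.0012 0.0004] open 0.395 F [ 0.2 -0.5 -1.9] grip 60.2 t 12.85
offset [1.0, -1.0, 14.0] rotz 0.0
offset [1.5, -0.9, 13.5] rotz 0.0
--
```

View pics/b1.png

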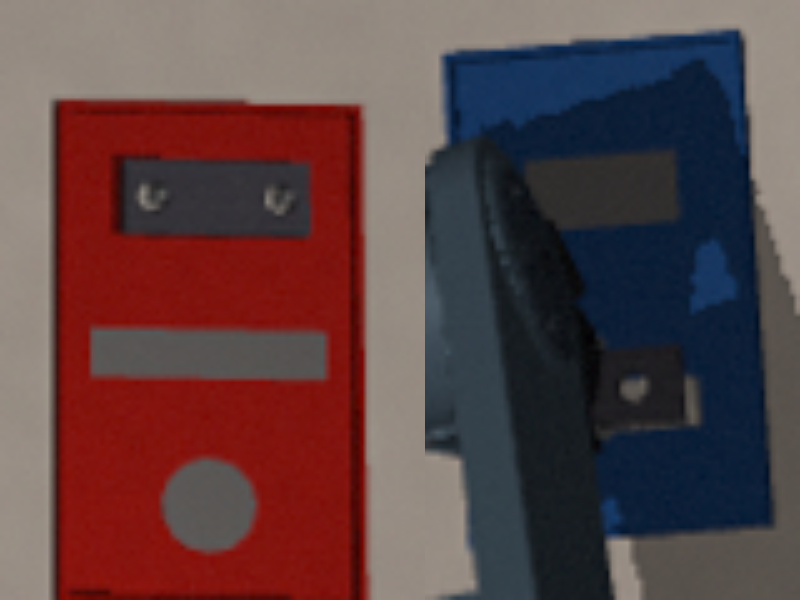

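The red plate is seated with both pins showing in its holes, at crop (152,192) and (280,200). I correct over the blue block and lower.

Call:
{"name": "apply_moves", "arguments": {"moves": [{"jaw": 0.1, "offset": [2.5, -2, 14], "rot": [0, 0, 0]}, {"jaw": 0.1, "offset": [0, 0, 14], "rot": [0, 0, 0]}, {"jaw": 0.1, "offset": [0, 0, 0], "rot": [0, 0, 0]}, {"jaw": 0.1, "offset": [0, 0, 0], "rot": [0, 0, 0]}, {"jaw": 0.1, "offset": [0, 0, 0], "rot": [0, 0, 0]}]}}

```text
time_s: 13.52
eef_pos: [0.4785, 0.2894, 0.0502]
eef_rot: [0.0, 0.669, 0.743, 0.0]
wrist_force: [-0.2, -0.1, -2.4]
opening: 0.398
grasp_force: 60.2
```

```bash
python3 plan.py "479 289 36 5.9" 2
```

```text
at [478.5 289.4  50.2] yaw 6.02 tilt [0.0007 0.0002] open 0.398 F [-0.2 -0.1 -2.4] grip 60.2 t 13.525
offset [-0.0, 0.0, 7.0] rotz 0.1
offset [-0.4, 0.5, 7.2] rotz 0.1
--
```

Call:
{"name": "apply_moves", "arguments": {"moves": [{"jaw": 0.1, "offset": [0, 0.5, 6], "rot": [0, 0, 0]}, {"jaw": 0.1, "offset": [0, 0, 5], "rot": [0, 0, 0]}, {"jaw": 0.1, "offset": [0, 0, 3], "rot": [0, 0, 0]}, {"jaw": 0.1, "offset": [0, 0, 0], "rot": [0, 0, 0]}, {"jaw": 0.1, "offset": [0, 0, 0], "rot": [0, 0, 0]}]}}

```text
time_s: 14.15
eef_pos: [0.4787, 0.2893, 0.0358]
eef_rot: [0.0, 0.669, 0.743, 0.0]
wrist_force: [-0.3, -0.2, -1.6]
opening: 0.396
grasp_force: 60.3
```

```bash
python3 plan.py "479 289 27 5.9" 2
```

```text
at [478.7 289.3  35.8] yaw 6.02 tilt [0.0001 0.0001] open 0.396 F [-0.3 -0.2 -1.6] grip 60.3 t 14.15
offset [-0.0, 0.0, 4.0] rotz 0.1
offset [-0.4, 0.3, 4.8] rotz 0.1
--
```

Call:
{"name": "apply_moves", "arguments": {"moves": [{"jaw": 0.1, "offset": [0, 0, 5], "rot": [0, 0, 0]}, {"jaw": 0.1, "offset": [0, 0, 4], "rot": [0, 0, 0]}, {"jaw": 0.1, "offset": [0, 0, 0], "rot": [0, 0, 0]}, {"jaw": 0.55, "offset": [0, 0, 0], "rot": [0, 0, 0]}, {"jaw": 0.55, "offset": [0, 0, 0], "rot": [0, 0, 0]}]}}

```text
time_s: 14.78
eef_pos: [0.479, 0.2895, 0.0272]
eef_rot: [0.0, 0.669, 0.743, 0.0]
wrist_force: [0.5, 0.7, -0.6]
opening: 0.55
grasp_force: 0.0
```

Call:
{"name": "apply_moves", "arguments": {"moves": [{"jaw": 0.55, "offset": [0, 0, -20], "rot": [0, 0, 0]}, {"jaw": 0.7, "offset": [0, 0, -35], "rot": [0, 0, 0]}, {"jaw": 0.7, "offset": [0, 0, -35], "rot": [0, 0, 0]}, {"jaw": 0.7, "offset": [0, 0, 0], "rot": [0, 0, 0]}, {"jaw": 0.7, "offset": [0, 0, 0], "rot": [0, 0, 0]}]}}

```text
time_s: 15.4
eef_pos: [0.4784, 0.2892, 0.1166]
eef_rot: [-0.0, 0.669, 0.743, -0.0]
wrist_force: [-0.6, -0.4, -0.4]
opening: 0.702
grasp_force: 0.0
```

```bash
python3 plan.py "668.5 85.5 70 -25.5" 5
```

```text
at [478.4 289.2 116.6] yaw 6.02 tilt [-0.0001 -0.    ] open 0.702 F [-0.6 -0.4 -0.4] grip 0.0 t 15.4
offset [-45.0, 34.0, 9.0] rotz 6.3
offset [-40.0, 38.0, 9.0] rotz 6.3
offset [-36.0, 42.0, 10.0] rotz 6.3
offset [-31.0, 46.0, 9.0] rotz 6.3
offset [-26.4, 49.7, 9.6] rotz 6.3
--
```

Call:
{"name": "apply_moves", "arguments": {"moves": [{"jaw": 0.7, "offset": [-45, 34, 0], "rot": [0, 0, 6.3]}, {"jaw": 0.7, "offset": [-40, 38, 0], "rot": [0, 0, 6.3]}, {"jaw": 0.7, "offset": [-36, 42, 10], "rot": [0, 0, 6.3]}, {"jaw": 0.7, "offset": [-31, 46, 20], "rot": [0, 0, 6.3]}, {"jaw": 0.7, "offset": [-26, 50, 20], "rot": [0, 0, 6.3]}]}}

```text
time_s: 16.02
eef_pos: [0.6692, 0.0845, 0.0644]
eef_rot: [-0.001, 0.847, 0.532, -0.001]
wrist_force: [-0.1, 1.7, -0.3]
opening: 0.699
grasp_force: 0.0
```

Call:
{"name": "apply_moves", "arguments": {"moves": [{"jaw": 0.7, "offset": [0, 0, 15], "rot": [0, 0, 0]}, {"jaw": 0.7, "offset": [0, 0, 0], "rot": [0, 0, 0]}, {"jaw": 0.7, "offset": [0, 0, 0], "rot": [0, 0, 0]}, {"jaw": 0.7, "offset": [0, 0, 0], "rot": [0, 0, 0]}, {"jaw": 0.7, "offset": [0, 0, 0], "rot": [0, 0, 0]}]}}

```text
time_s: 16.65
eef_pos: [0.6694, 0.0867, 0.0529]
eef_rot: [0.0, 0.845, 0.534, 0.001]
wrist_force: [-0.3, -0.4, -0.4]
opening: 0.705
grasp_force: 0.0
```

```bash
python3 plan.py "668.5 85.5 5 -25.5" 2
```

```text
at [669.4  86.7  52.9] yaw -25.41 tilt [ 0.0015 -0.    ] open 0.705 F [-0.3 -0.4 -0.4] grip 0.0 t 16.65
offset [-1.0, -0.0, 24.0] rotz 0.0
offset [-0.5, -0.4, 23.9] rotz 0.0
--
```

Call:
{"name": "apply_moves", "arguments": {"moves": [{"jaw": 0.7, "offset": [-1, 0, 24], "rot": [0, 0, 0]}, {"jaw": 0.7, "offset": [0, 0, 24], "rot": [0, 0, 0]}, {"jaw": 0.6, "offset": [0, 0, 0], "rot": [0, 0, 0]}, {"jaw": 0.25, "offset": [0, 0, 0], "rot": [0, 0, 0]}, {"jaw": 0.1, "offset": [0, 0, 0], "rot": [0, 0, 0]}]}}

```text
time_s: 17.27
eef_pos: [0.6697, 0.085, 0.0051]
eef_rot: [0.001, 0.846, 0.534, 0.001]
wrist_force: [0.3, 0.7, -1.1]
opening: 0.337
grasp_force: 60.0
```

Call:
{"name": "apply_moves", "arguments": {"moves": [{"jaw": 0.1, "offset": [0, 0, 0], "rot": [0, 0, 0]}, {"jaw": 0.1, "offset": [0, 0, 0], "rot": [0, 0, 0]}, {"jaw": 0.1, "offset": [0, 0, -25], "rot": [0, 0, 0]}, {"jaw": 0.1, "offset": [0, 0, -35], "rot": [0, 0, 0]}, {"jaw": 0.1, "offset": [0, 0, -20], "rot": [0, 0, 0]}]}}

```text
time_s: 17.9
eef_pos: [0.6695, 0.0849, 0.0857]
eef_rot: [0.001, 0.846, 0.534, 0.001]
wrist_force: [0.7, 0.0, -1.7]
opening: 0.335
grasp_force: 60.2
```

```bash
python3 plan.py "588.6 301 85 5.8" 5
```

```text
at [669.5  84.9  85.7] yaw -25.48 tilt [ 0.0021 -0.0001] open 0.335 F [ 0.7  0.  -1.7] grip 60.2 t 17.9
offset [32.0, -33.0, 0.0] rotz -6.3
offset [36.0, -30.0, 0.0] rotz -6.3
offset [38.0, -25.0, 0.0] rotz -6.3
offset [41.0, -21.0, 0.0] rotz -6.3
offset [43.3, -16.5, 0.5] rotz -6.3
--
```

Call:
{"name": "apply_moves", "arguments": {"moves": [{"jaw": 0.1, "offset": [32, -33, 0], "rot": [0, 0, -6.3]}, {"jaw": 0.1, "offset": [36, -30, 0], "rot": [0, 0, -6.3]}, {"jaw": 0.1, "offset": [38, -25, 0], "rot": [0, 0, -6.3]}, {"jaw": 0.1, "offset": [41, -21, 0], "rot": [0, 0, -6.3]}, {"jaw": 0.1, "offset": [43, -16, 0], "rot": [0, 0, -6.3]}]}}

```text
time_s: 18.52
eef_pos: [0.5873, 0.302, 0.0834]
eef_rot: [-0.0, 0.668, 0.744, -0.0]
wrist_force: [0.4, -0.0, -1.4]
opening: 0.337
grasp_force: 60.1
```

Call:
{"name": "apply_moves", "arguments": {"moves": [{"jaw": 0.1, "offset": [0, 0, 25], "rot": [0, 0, 0]}, {"jaw": 0.1, "offset": [0, 0, 25], "rot": [0, 0, 0]}, {"jaw": 0.1, "offset": [0, 0, 0], "rot": [0, 0, 0]}, {"jaw": 0.1, "offset": [0, 0, 0], "rot": [0, 0, 0]}, {"jaw": 0.1, "offset": [0, 0, 0], "rot": [0, 0, 0]}]}}

```text
time_s: 19.15
eef_pos: [0.5894, 0.3009, 0.0353]
eef_rot: [0.001, 0.669, 0.743, 0.001]
wrist_force: [0.1, -0.0, -1.7]
opening: 0.336
grasp_force: 60.1
```

```bash
python3 plan.py "588.6 301 12 5.8" 2
```

```text
at [589.4 300.9  35.3] yaw 6.0 tilt [0.0022 0.0007] open 0.336 F [ 0.1 -0.  -1.7] grip 60.1 t 19.15
offset [0.0, -0.0, 12.0] rotz 0.1
offset [0.2, -0.9, 11.3] rotz 0.1
--
```

Grasp height was 5.1 mm and the floor is at 6 mm, so I go down to about 11.5 mm and release.

Call:
{"name": "apply_moves", "arguments": {"moves": [{"jaw": 0.1, "offset": [0, -0.5, 13], "rot": [0, 0, 0]}, {"jaw": 0.1, "offset": [0, 0, 10.5], "rot": [0, 0, 0]}, {"jaw": 0.1, "offset": [0, 0, 0], "rot": [0, 0, 0]}, {"jaw": 0.55, "offset": [0, 0, 0], "rot": [0, 0, 0]}, {"jaw": 0.55, "offset": [0, 0, 0], "rot": [0, 0, 0]}]}}

```text
time_s: 19.77
eef_pos: [0.5876, 0.3006, 0.0098]
eef_rot: [-0.0, 0.669, 0.743, -0.0]
wrist_force: [0.3, -0.1, -1.2]
opening: 0.553
grasp_force: 0.0
```

Call:
{"name": "apply_moves", "arguments": {"moves": [{"jaw": 0.55, "offset": [0, 0, -25], "rot": [0, 0, 0]}, {"jaw": 0.55, "offset": [0, 0, -40], "rot": [0, 0, 0]}, {"jaw": 0.55, "offset": [0, 0, -20], "rot": [0, 0, 0]}, {"jaw": 0.55, "offset": [0, 0, 0], "rot": [0, 0, 0]}, {"jaw": 0.55, "offset": [0, 0, 0], "rot": [0, 0, 0]}]}}

```text
time_s: 20.4
eef_pos: [0.5868, 0.3004, 0.0937]
eef_rot: [-0.001, 0.669, 0.743, -0.001]
wrist_force: [-0.7, 0.8, -0.4]
opening: 0.548
grasp_force: 0.0
```

```bash
python3 plan.py "443 88 70 -28" 6
```

```text
at [586.8 300.4  93.7] yaw 6.02 tilt [-0.0022 -0.0007] open 0.548 F [-0.7  0.8 -0.4] grip 0.0 t 20.4
offset [-33.0, -28.0, 4.0] rotz 5.7
offset [-35.0, -24.0, 4.0] rotz 5.7
offset [-37.0, -20.0, 4.0] rotz 5.7
offset [-39.0, -17.0, 4.0] rotz 5.7
offset [-41.0, -13.0, 4.0] rotz 5.7
offset [-42.3, -8.2, 4.1] rotz 5.7
--
```

Call:
{"name": "apply_moves", "arguments": {"moves": [{"jaw": 0.55, "offset": [-33, -28, 0], "rot": [0, 0, 5.7]}, {"jaw": 0.55, "offset": [-35, -24, 0], "rot": [0, 0, 5.7]}, {"jaw": 0.55, "offset": [-37, -20, 0], "rot": [0, 0, 5.7]}, {"jaw": 0.55, "offset": [-39, -17, 0], "rot": [0, 0, 5.7]}, {"jaw": 0.55, "offset": [-41, -13, 15], "rot": [0, 0, 5.7]}]}}

```text
time_s: 21.02
eef_pos: [0.4667, 0.1233, 0.0794]
eef_rot: [-0.0, 0.832, 0.554, -0.0]
wrist_force: [0.4, -0.5, 0.5]
opening: 0.549
grasp_force: 0.0
```

Call:
{"name": "apply_moves", "arguments": {"moves": [{"jaw": 0.55, "offset": [-43, -8, 15], "rot": [0, 0, 5.7]}, {"jaw": 0.55, "offset": [0, 0, 20], "rot": [0, 0, 0]}, {"jaw": 0.55, "offset": [0, 0, 0], "rot": [0, 0, 0]}, {"jaw": 0.55, "offset": [0, 0, 0], "rot": [0, 0, 0]}, {"jaw": 0.55, "offset": [0, 0, 0], "rot": [0, 0, 0]}]}}

```text
time_s: 21.65
eef_pos: [0.4446, 0.088, 0.0458]
eef_rot: [0.0, 0.858, 0.514, 0.0]
wrist_force: [0.6, 0.4, 0.4]
opening: 0.548
grasp_force: 0.0
```

```bash
python3 plan.py "443 86 3 -28" 2; python3 - <<'E'
from h import *
p,d=snap('scene');cv2.imwrite('pics/c1.png',cv2.resize(p[120:290,250:450],None,fx=3.5,fy=3.5)[:,:,::-1])
E
```

```text
at [444.6  88.   45.8] yaw -28.13 tilt [ 0.0009 -0.0001] open 0.548 F [0.6 0.4 0.4] grip 0.0 t 21.65
offset [-1.0, -0.0, 21.0] rotz -0.1
offset [-1.5, -0.5, 21.8] rotz -0.1
--
```

View pics/c1.png

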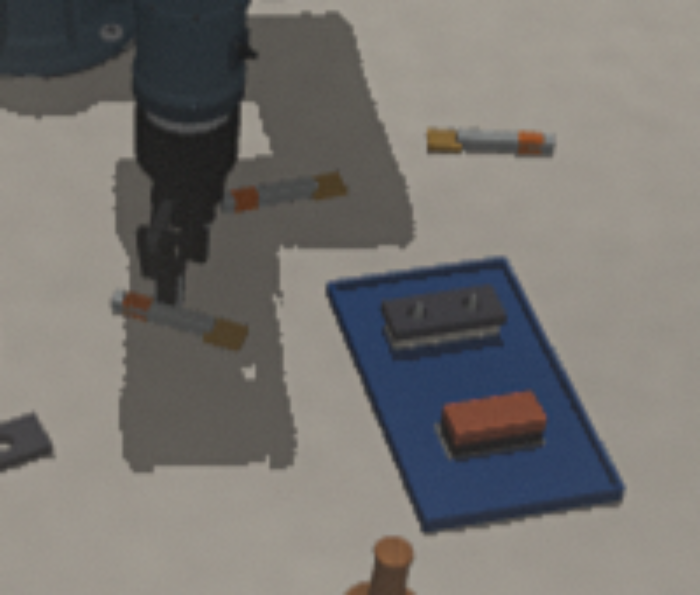

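The blue plate is seated, with pins showing at (418,305) and (472,295), and the stone lies on its mark at (493,425). The gripper stands over the chisel, so I grip it.

Call:
{"name": "apply_moves", "arguments": {"moves": [{"jaw": 0.55, "offset": [-2, -0.5, 21], "rot": [0, 0, 0]}, {"jaw": 0.55, "offset": [0, 0, 21], "rot": [0, 0, 0]}, {"jaw": 0.4, "offset": [0, 0, 0], "rot": [0, 0, 0]}, {"jaw": 0.15, "offset": [0, 0, 0], "rot": [0, 0, 0]}, {"jaw": 0, "offset": [0, 0, 0], "rot": [0, 0, 0]}]}}

```text
time_s: 22.32
eef_pos: [0.4435, 0.0862, 0.0044]
eef_rot: [0.001, 0.858, 0.514, 0.001]
wrist_force: [-0.9, -0.8, 2.8]
opening: 0.142
grasp_force: 60.2
```

Call:
{"name": "apply_moves", "arguments": {"moves": [{"jaw": 0, "offset": [0, 0, 0], "rot": [0, 0, 0]}, {"jaw": 0, "offset": [0, 0, 0], "rot": [0, 0, 0]}, {"jaw": 0, "offset": [0, 0, -25], "rot": [0, 0, 0]}, {"jaw": 0, "offset": [0, 0, -35], "rot": [0, 0, 0]}, {"jaw": 0, "offset": [0, 0, -30], "rot": [0, 0, 0]}]}}

```text
time_s: 22.95
eef_pos: [0.4426, 0.0861, 0.0945]
eef_rot: [0.0, 0.858, 0.514, 0.0]
wrist_force: [0.1, -0.2, -0.7]
opening: 0.141
grasp_force: 59.7
```

```bash
python3 plan.py "517.3 -290.5 95 0" 10
```

```text
at [442.6  86.1  94.5] yaw -28.18 tilt [ 0.0005 -0.0001] open 0.141 F [ 0.1 -0.2 -0.7] grip 59.7 t 22.95
offset [-30.0, 24.0, -0.0] rotz -2.8
offset [-31.0, 23.0, -0.0] rotz -2.8
offset [-32.0, 21.0, -0.0] rotz -2.8
offset [-33.0, 20.0, -0.0] rotz -2.8
offset [-34.0, 18.0, -0.0] rotz -2.8
offset [-35.0, 17.0, -0.0] rotz -2.8
offset [-35.0, 15.0, -0.0] rotz -2.8
offset [-36.0, 13.0, -0.0] rotz -2.8
offset [-36.0, 11.0, -0.0] rotz -2.8
offset [-37.5, 9.7, -0.4] rotz -2.8
--
```

Call:
{"name": "apply_moves", "arguments": {"moves": [{"jaw": 0, "offset": [-30, 24, 0], "rot": [0, 0, -2.8]}, {"jaw": 0, "offset": [-31, 23, 0], "rot": [0, 0, -2.8]}, {"jaw": 0, "offset": [-32, 21, 0], "rot": [0, 0, -2.8]}, {"jaw": 0, "offset": [-33, 20, 0], "rot": [0, 0, -2.8]}, {"jaw": 0, "offset": [-34, 18, 0], "rot": [0, 0, -2.8]}]}}

```text
time_s: 23.58
eef_pos: [0.4792, -0.104, 0.0935]
eef_rot: [0.0, 0.789, 0.615, 0.0]
wrist_force: [1.0, -0.5, -0.5]
opening: 0.14
grasp_force: 59.7
```

Call:
{"name": "apply_moves", "arguments": {"moves": [{"jaw": 0, "offset": [-35, 17, 0], "rot": [0, 0, -2.8]}, {"jaw": 0, "offset": [-35, 15, 0], "rot": [0, 0, -2.8]}, {"jaw": 0, "offset": [-36, 13, 0], "rot": [0, 0, -2.8]}, {"jaw": 0, "offset": [-36, 11, 0], "rot": [0, 0, -2.8]}, {"jaw": 0, "offset": [-37, 10, 0], "rot": [0, 0, -2.8]}]}}

```text
time_s: 24.2
eef_pos: [0.5176, -0.2911, 0.0933]
eef_rot: [-0.0, 0.708, 0.707, 0.0]
wrist_force: [1.0, 0.2, -0.7]
opening: 0.144
grasp_force: 59.7
```

Call:
{"name": "apply_moves", "arguments": {"moves": [{"jaw": 0, "offset": [0, 0, 30], "rot": [0, 0, 0]}, {"jaw": 0, "offset": [0, 0, 20], "rot": [0, 0, 0]}, {"jaw": 0, "offset": [0, 0, 0], "rot": [0, 0, 0]}, {"jaw": 0, "offset": [0, 0, 0], "rot": [0, 0, 0]}, {"jaw": 0, "offset": [0, 0, 0], "rot": [0, 0, 0]}]}}

```text
time_s: 24.82
eef_pos: [0.5185, -0.2902, 0.0445]
eef_rot: [0.001, 0.708, 0.706, 0.0]
wrist_force: [-0.6, -0.5, -1.4]
opening: 0.142
grasp_force: 59.7
```

```bash
python3 plan.py "517.3 -290.5 11 0" 2;python3 - <<'E'
from h import *
p,d=snap('scene');cv2.imwrite('pics/c2.png',cv2.resize(p[180:300,100:240],None,fx=5,fy=5)[:,:,::-1])
E
```

```text
at [ 518.5 -290.2   44.5] yaw -0.15 tilt [ 0.0015 -0.0013] open 0.142 F [-0.6 -0.5 -1.4] grip 59.7 t 24.825
offset [-0.0, -1.0, 17.0] rotz -0.1
offset [-0.2, -0.2, 16.5] rotz -0.1
--
```

View pics/c2.png

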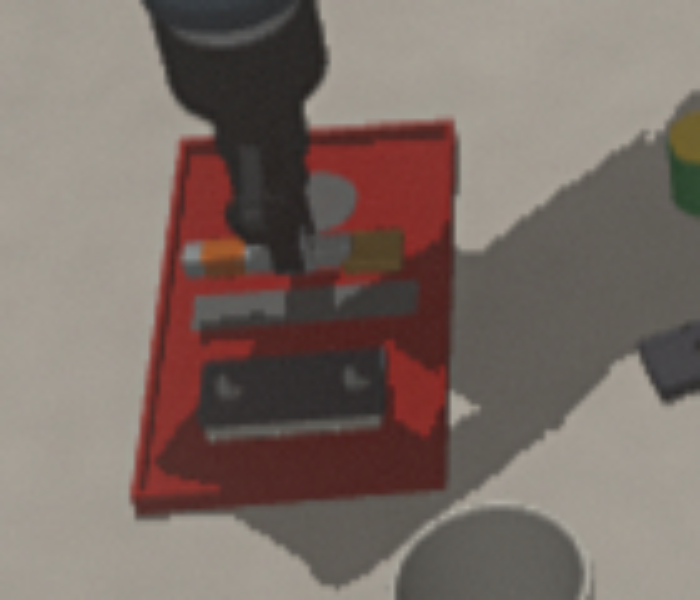

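The chisel is held level above the strip at (295,255), running along it. I lower it and release.

Call:
{"name": "apply_moves", "arguments": {"moves": [{"jaw": 0, "offset": [0, -1, 17], "rot": [0, 0, 0]}, {"jaw": 0, "offset": [0, 0, 16], "rot": [0, 0, 0]}, {"jaw": 0, "offset": [0, 0, 0], "rot": [0, 0, 0]}, {"jaw": 0.45, "offset": [0, 0, 0], "rot": [0, 0, 0]}, {"jaw": 0.45, "offset": [0, 0, 0], "rot": [0, 0, 0]}]}}

```text
time_s: 25.5
eef_pos: [0.5165, -0.2899, 0.0098]
eef_rot: [-0.0, 0.708, 0.706, -0.0]
wrist_force: [0.6, 0.1, -0.6]
opening: 0.451
grasp_force: 0.0
```

Call:
{"name": "apply_moves", "arguments": {"moves": [{"jaw": 0.45, "offset": [0, 0, -25], "rot": [0, 0, 0]}, {"jaw": 0.6, "offset": [0, 0, -40], "rot": [0, 0, 0]}, {"jaw": 0.75, "offset": [0, 0, -30], "rot": [0, 0, 0]}, {"jaw": 0.75, "offset": [0, 0, 0], "rot": [0, 0, 0]}, {"jaw": 0.75, "offset": [0, 0, 0], "rot": [0, 0, 0]}]}}

```text
time_s: 26.12
eef_pos: [0.5162, -0.2896, 0.1045]
eef_rot: [-0.001, 0.708, 0.706, -0.0]
wrist_force: [-0.3, -0.6, -0.5]
opening: 0.751
grasp_force: 0.0
```

```bash
python3 plan.py "450 -77 85 0" 5
```

```text
at [ 516.2 -289.6  104.5] yaw -0.18 tilt [-0.0009  0.0007] open 0.751 F [-0.3 -0.6 -0.5] grip 0.0 t 26.125
offset [42.0, -13.0, 4.0] rotz -0.0
offset [43.0, -13.0, 4.0] rotz -0.0
offset [42.0, -14.0, 4.0] rotz -0.0
offset [43.0, -13.0, 4.0] rotz -0.0
offset [42.4, -13.8, 3.7] rotz -0.0
--
```

Call:
{"name": "apply_moves", "arguments": {"moves": [{"jaw": 0.8, "offset": [42, -13, 4], "rot": [0, 0, 0]}, {"jaw": 0.8, "offset": [43, -13, 4], "rot": [0, 0, 0]}, {"jaw": 0.8, "offset": [42, -14, 4], "rot": [0, 0, 0]}, {"jaw": 0.8, "offset": [43, -13, 6], "rot": [0, 0, 0]}, {"jaw": 0.8, "offset": [42, -13, 6], "rot": [0, 0, 0]}]}}

```text
time_s: 26.75
eef_pos: [0.4496, -0.076, 0.0796]
eef_rot: [-0.001, 0.708, 0.706, -0.0]
wrist_force: [0.7, 0.2, 0.6]
opening: 0.798
grasp_force: 0.0
```

Call:
{"name": "apply_moves", "arguments": {"moves": [{"jaw": 0.8, "offset": [0, 0, 12], "rot": [0, 0, 0]}, {"jaw": 0.8, "offset": [0, 0, 0], "rot": [0, 0, 0]}, {"jaw": 0.8, "offset": [0, 0, 0], "rot": [0, 0, 0]}, {"jaw": 0.8, "offset": [0, 0, 0], "rot": [0, 0, 0]}, {"jaw": 0.8, "offset": [0, 0, 0], "rot": [0, 0, 0]}]}}

```text
time_s: 27.38
eef_pos: [0.4517, -0.0784, 0.0695]
eef_rot: [0.0, 0.709, 0.706, 0.0]
wrist_force: [0.2, 0.5, 0.1]
opening: 0.8
grasp_force: 0.0
```

```bash
python3 plan.py "450 -77 8 0" 3
```

```text
at [451.7 -78.4  69.5] yaw -0.23 tilt [ 0.0005 -0.0003] open 0.8 F [0.2 0.5 0.1] grip 0.0 t 27.375
offset [0.0, -1.0, 21.0] rotz -0.1
offset [1.0, -0.0, 20.0] rotz -0.1
offset [0.4, -0.7, 20.5] rotz -0.1
--
```

Call:
{"name": "apply_moves", "arguments": {"moves": [{"jaw": 0.8, "offset": [1.4, -1.7, 21], "rot": [0, 0, 0]}, {"jaw": 0.8, "offset": [0, 0, 20], "rot": [0, 0, 0]}, {"jaw": 0.8, "offset": [0, 0, 20], "rot": [0, 0, 0]}, {"jaw": 0.6, "offset": [0, 0, 0], "rot": [0, 0, 0]}, {"jaw": 0.35, "offset": [0, 0, 0], "rot": [0, 0, 0]}]}}

```text
time_s: 28.0
eef_pos: [0.4501, -0.0767, 0.0091]
eef_rot: [0.0, 0.708, 0.706, 0.0]
wrist_force: [-0.9, -0.2, 0.6]
opening: 0.449
grasp_force: 60.2
```

Call:
{"name": "apply_moves", "arguments": {"moves": [{"jaw": 0.2, "offset": [0, 0, 0], "rot": [0, 0, 0]}, {"jaw": 0.2, "offset": [0, 0, 0], "rot": [0, 0, 0]}, {"jaw": 0.2, "offset": [0, 0, -20], "rot": [0, 0, 0]}, {"jaw": 0.2, "offset": [0, 0, -35], "rot": [0, 0, 0]}, {"jaw": 0.2, "offset": [0, 0, -25], "rot": [0, 0, 0]}]}}

```text
time_s: 28.62
eef_pos: [0.45, -0.0765, 0.0898]
eef_rot: [0.001, 0.708, 0.706, 0.0]
wrist_force: [-0.4, 0.0, -0.8]
opening: 0.452
grasp_force: 60.4
```

```bash
python3 plan.py "442.7 -291 85 0" 5
```

```text
at [450.  -76.5  89.8] yaw -0.18 tilt [ 0.0013 -0.0006] open 0.452 F [-0.4  0.  -0.8] grip 60.4 t 28.625
offset [-43.0, -1.0, 1.0] rotz -0.0
offset [-43.0, -1.0, 1.0] rotz -0.0
offset [-43.0, -2.0, 1.0] rotz -0.0
offset [-43.0, -1.0, 1.0] rotz -0.0
offset [-42.5, -1.7, 1.0] rotz -0.0
--
```

Call:
{"name": "apply_moves", "arguments": {"moves": [{"jaw": 0.2, "offset": [-43, -1, 0], "rot": [0, 0, 0]}, {"jaw": 0.2, "offset": [-43, -1, 0], "rot": [0, 0, 0]}, {"jaw": 0.2, "offset": [-43, -2, 0], "rot": [0, 0, 0]}, {"jaw": 0.2, "offset": [-43, -1, 0], "rot": [0, 0, 0]}, {"jaw": 0.2, "offset": [-42, -2, 0], "rot": [0, 0, 0]}]}}

```text
time_s: 29.25
eef_pos: [0.4419, -0.2919, 0.0886]
eef_rot: [0.0, 0.708, 0.706, 0.0]
wrist_force: [0.9, 0.5, 0.1]
opening: 0.453
grasp_force: 60.4
```

Call:
{"name": "apply_moves", "arguments": {"moves": [{"jaw": 0.2, "offset": [0, 0, 25], "rot": [0, 0, 0]}, {"jaw": 0.2, "offset": [0, 0, 25], "rot": [0, 0, 0]}, {"jaw": 0.2, "offset": [0, 0, 0], "rot": [0, 0, 0]}, {"jaw": 0.2, "offset": [0, 0, 0], "rot": [0, 0, 0]}, {"jaw": 0.2, "offset": [0, 0, 0], "rot": [0, 0, 0]}]}}

```text
time_s: 29.88
eef_pos: [0.4428, -0.2909, 0.0396]
eef_rot: [0.001, 0.708, 0.706, -0.0]
wrist_force: [-0.1, -0.1, -1.4]
opening: 0.451
grasp_force: 60.4
```

```bash
python3 plan.py "442.7 -291 15.3 0" 2
```

```text
at [ 442.8 -290.9   39.6] yaw -0.16 tilt [ 0.0016 -0.0017] open 0.451 F [-0.1 -0.1 -1.4] grip 60.4 t 29.875
offset [-0.0, -0.0, 12.0] rotz -0.1
offset [-0.0, -0.2, 12.3] rotz -0.1
--
```

Call:
{"name": "apply_moves", "arguments": {"moves": [{"jaw": 0.2, "offset": [0, 0, 13], "rot": [0, 0, 0]}, {"jaw": 0.2, "offset": [0, 0, 11], "rot": [0, 0, 0]}, {"jaw": 0.2, "offset": [0, 0, 0], "rot": [0, 0, 0]}, {"jaw": 0.2, "offset": [0, 0, 0], "rot": [0, 0, 0]}, {"jaw": 0.65, "offset": [0, 0, 0], "rot": [0, 0, 0]}]}}

```text
time_s: 30.5
eef_pos: [0.4417, -0.2902, 0.0138]
eef_rot: [-0.0, 0.708, 0.706, -0.0]
wrist_force: [-0.4, 0.2, 0.8]
opening: 0.641
grasp_force: 0.0
```

Call:
{"name": "apply_moves", "arguments": {"moves": [{"jaw": 0.65, "offset": [0, 0, 0], "rot": [0, 0, 0]}, {"jaw": 0.65, "offset": [0, 0, -35], "rot": [0, 0, 0]}, {"jaw": 0.65, "offset": [0, 0, -50], "rot": [0, 0, 0]}, {"jaw": 0.65, "offset": [0, 0, -40], "rot": [0, 0, 0]}, {"jaw": 0.65, "offset": [20, -20, -20], "rot": [0, 0, 0]}]}}

```text
time_s: 31.12
eef_pos: [0.4234, -0.2722, 0.1622]
eef_rot: [0.003, 0.708, 0.706, -0.0]
wrist_force: [0.9, 0.6, 0.7]
opening: 0.65
grasp_force: 0.0
```

Call:
{"name": "apply_moves", "arguments": {"moves": [{"jaw": 0.65, "offset": [50, -20, 0], "rot": [0, 0, 0]}, {"jaw": 0.65, "offset": [50, -10, 0], "rot": [0, 0, 0]}, {"jaw": 0.65, "offset": [50, 0, 0], "rot": [0, 0, 0]}, {"jaw": 0.65, "offset": [50, 0, 0], "rot": [0, 0, 0]}, {"jaw": 0.65, "offset": [40, 0, 0], "rot": [0, 0, 0]}]}}

```text
time_s: 31.75
eef_pos: [0.3924, -0.0285, 0.1593]
eef_rot: [0.0, 0.708, 0.706, 0.0]
wrist_force: [0.3, -1.0, -0.4]
opening: 0.654
grasp_force: 0.0
```

```bash
python3 plan.py; sed -i 's/crop0/cropF/;s/trays0/traysF/;s/120:255,235:360/70:255,210:400/' run1.py; python3 run1.py; python3 - <<'E'
from m import *
p,d=snap('top');C=cloud('top',d)
for n,(x,y) in dict(wide=(.592,-.289),mid=(.479,.289)).items():
    for s in(-1,0,1):
        q=(np.hypot(C[...,0]-x,C[...,1]-y-s*.012)<.008);print(n,s,round(np.median(C[q][:,2])*1e3,1))
for nm in ('pot_c','mallet_c'): print(nm,[(r['score'],r['position']) for r in ctrl.outline_of('top',nm)][:1])
hsv=cv2.cvtColor(p,cv2.COLOR_RGB2HSV);u=np.arange(560)[None]
comps((u>380)&(C[...,2]>.035)&(C[...,2]<.06)&(C[...,0]<.48)&(C[...,0]>.4),C,d,'tin',40)
comps((u>380)&(C[...,2]>.0105)&(C[...,2]<.03)&(abs(C[...,0]-.517)<.025)&(abs(C[...,1]+.29)<.068),C,d,'chisel',40)
comps((u<220)&(C[...,2]>.024)&(C[...,0]>.55)&(C[...,2]<.04),C,d,'stone',40)
comps((u>380)&(C[...,2]>.027)&(C[...,0]>.55)&(C[...,2]<.045),C,d,'wide',40)
comps((u<220)&(C[...,2]>.027)&(C[...,0]<.53)&(C[...,2]<.045),C,d,'mid',40)
E
```

```text
at [392.4 -28.5 159.3] yaw -0.16 tilt [ 0.0004 -0.0001] open 0.654 F [ 0.3 -1.  -0.4] grip 0.0 t 31.75
plate px [388.0, 97.0] n 325 h 51.4 cent [ 776.7 -210.4] rect [ 778.6 -207.3] [80.  43.6] axis deg from +y -78.0
plate px [228.0, 96.0] n 95 h 72.8 cent [765.5 175.9] rect [766.9 174.7] [26.1 31.5] axis deg from +y 63.5
plate px [368.0, 115.0] n 166 h 52.6 cent [ 731.4 -161.8] rect [ 734.1 -161.9] [73.4 31.1] axis deg from +y -34.9
plate px [386.0, 204.0] n 100 h 11.2 cent [ 518.  -215.1] rect [ 518.7 -215.1] [246.   0.] axis deg from +y -89.8
plate px [212.0, 207.0] n 82 h 5.7 cent [503.1 218. ] rect [505.9 218.5] [166.2   3.4] axis deg from +y -84.5
plate px [327.0, 185.0] n 511 h 9.4 cent [564.7 -68.8] rect [564.8 -69.6] [38.4 91.4] axis deg from +y 19.1
plate px [321.0, 239.0] n 2135 h 511.9 cent [418.7 -20.2] rect [426.3 -26.5] [ 57.1 134.5] axis deg from +y -8.8
red px [416.0, 207.0] n 4796 h 6.2 cent [ 513.7 -290.5] rect [ 518.6 -291.7] [250.3 151.2] axis deg from +y -89.7
blue px [181.0, 192.0] n 4776 h 6.1 cent [540.1 295.7] rect [539.6 296.3] [249.  149.9] axis deg from +y
[... 302 characters left out ...]
c []
mallet_c [(0.96, [230.2, 97.4])]
tin px [420.0, 236.0] n 231 h 50.2 cent [ 441.4 -288.4] rect [ 441.5 -287.6] [35.6 42.6] axis deg from +y -5.6
chisel px [414.0, 206.0] n 316 h 17.9 cent [ 515.5 -282.8] rect [ 516.  -288.2] [ 22.2 110.3] axis deg from +y 0.1
stone px [177.0, 172.0] n 350 h 30.5 cent [586.9 301.9] rect [587.  301.4] [31.2 71.6] axis deg from +y 5.7
wide px [387.0, 99.0] n 69 h 35.7 cent [ 776.  -210.7] rect [ 772.5 -211.2] [59.6 17.5] axis deg from +y -69.5
wide px [417.0, 174.0] n 527 h 31.9 cent [ 591.2 -287. ] rect [ 590.9 -287. ] [89.9 36.9] axis deg from +y -0.9
mid px [180.0, 216.0] n 518 h 32.1 cent [477.9 289.1] rect [477.7 289.1] [36.4 90.5] axis deg from +y 6.0
```

View pics/traysF.png

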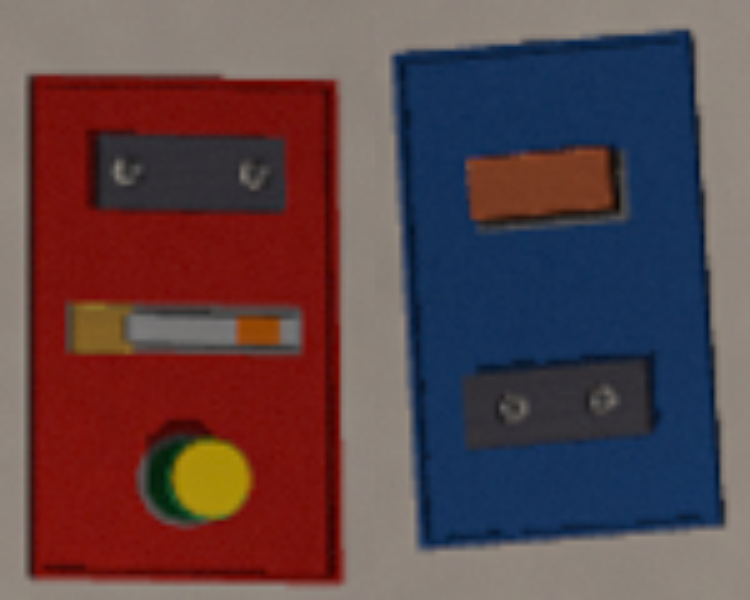

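Everything is in place. Both plate tops stand at about 32 mm, which is fully seated, and the chisel, tin and stone are on their marks. Handing in.

```bash
python3 -c "
from bench import ctrl
print(ctrl.hand_in())"
```

```text
the job is handed in; nothing more can be done
None
```

I made up both kits and handed the job in at about 32 s of the 115 s allowed; the hand-in returned no verdict, but a last top-camera look showed both plates seated, the chisel, tin and stone well inside their limits, and the spare plate flat on the bench. The mallet has not moved; the network missed the pot in that last look, but the arm stayed clear of it.

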